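# Empty the tipping hopper into the catch tray and lock it

## Robot

A 6-joint arm with a two-finger parallel gripper is mounted at the origin on a cart in front of the work surface, level with it; the furniture and walls round the work are solid. World frame = base frame: x ahead of the robot, y to its left, z up, the work surface at z = 0. Lengths are in m, angles in degrees, forces in N, time in s.
With the tool pointing down it reaches from about 0.35 to 0.875 m from the base axis. Payload 4.2 kg.
Tool frame: the origin (TCP) lies between the finger pads; the fingertips stand 19 mm ahead of it and the grasp point (between the pads) is the TCP; z points along the fingers, y is the line along which they close (so a half turn about z gives the same grasp; the last joint's range is limited). The gripper opens to 87 mm and grips with 3 to 60 N. Pads are 19 mm wide; open, the fingers measure 117 mm over their backs; the gripper's body (75 mm by 190 mm) begins 51 mm behind the grasp point.
Start: joints at [-58.808, 22.042, 0.453, 0, -68.411, -14.817], TCP at [0.176, -0.6, 0.242] pointing down, gripper open.
Joint ranges: [-179.83, 179.83], [-69.29, 118.12], [-61.27, 80.66], [-181.25, 117.63], [-171.15, -9.14], [-177.46, 177.46]. Speed limits (degrees/s): [159.86, 159.86, 180, 180, 180, 180].

## Interface

Orientations are given as a 3x3 rotation matrix whose columns are the frame's x, y, z axes.
In Python, from station import r gives the robot as it stands.
- The arm moves only by the tool drive_tool, never from a script. Its argument "steps" is one flat list of numbers, 7 for each row, row after row: the turn, a rotation vector about the tool's x, y, z in rad, then the shift along the tool's x, y, z in m, then the opening, from 0 (shut) to 1 (fully open). A call has 1 to 10 rows; each row shifts and turns the commanded pose from where the row before left it, along the tool's axes as they then stand; what a row does not reach is not made up. A row lasts 1/12 s, in which the tool goes at most 41.7 mm and 7.16 degrees, less where a joint would pass 70% of its speed; a pose out of reach is approached as far as the arm can. A call is refused whole if a number of a shift passes 0.0417 or a number of a turn 0.125, either way. A call with a gripper value outside its range is refused whole. The fingers move at their own pace and stop on an object; the grip force is fixed at half the most. Time passes only in rows, so rows that do not move let the fingers close. It gives the time, the measured TCP pose, the force, the opening and the grip force at its end, in the units of the state.
- r.sense(): the state, without advancing time (a new reading comes with each control period).
- r.capture(name): name is "scene" or "top" or "wrist"; returns the picture (420x560x3 uint8, blue, green, red); there is no depth.
- r.camera_params(name): a dict with "camera_matrix" (3x3 intrinsics, pixels), "k1" (the pictures are not rectified: a ray, as slopes to the right and down, at radius r is drawn at 1 + k1 r^2 times it, then the intrinsics apply), "extrinsics" (4x4, takes a point from world to camera coordinates). Camera axes: x right, y down, z forward; pixel columns grow to the right and rows downward; lengths in m; the calibration is good to about 2 mm. A picture is of the moment at which its call begins: read the wrist's pose just before it. camera_params takes no time and is no camera call; for the wrist camera it gives the pose at the moment of the call.
- r.finish_job(): hands the job in; it is judged then, once.
The state is a dict: "time_s": time; "joints": joint angles; "joint_velocities": joint speeds; "effort": joint torques, N m; "tcp_pos": TCP position; "ee_rot": TCP orientation; "wrist_force": force on the tool from outside, world axes, zero at the start; "moment": the same for the moment, N m; "gripper_width": opening from 0.0 (shut) to 1.0 (fully open); "gripper_force": force on a finger pad.
Only numpy, scipy, OpenCV 4.12 (cv2) and the standard library are available. Lean on these libraries where they do the work, as an engineer would, in place of code of your own. Each camera call takes 0.05 s, during which the arm holds its last target. There are 200 camera calls.

## Task

Bring the empty aluminium catch tray under the spout of the yellow tipping hopper, square on the yellow corner marks and with its black grip on the same side as the red wing screw. Lift the hopper's handle so that it tips forward over its wheels until both parts have slid out into the tray, then lower it gently back onto its rests without letting it drop, and last screw the red wing screw clockwise until it stops tight. Leave the other things on the cart where they are.

Things in the scene. Friction and masses are not known exactly. Their poses are not given: they have to be found in the camera images.
- stand: Fixed stand of the yellow tipping hopper, origin on the cart top under the axle. x level: the direction in which the load tips out (roughly to the robot's left); y level along the axle (roughly towards the robot); z up. Dark base plate 8 mm thick from x -140 to +16, y -83 to +163 mm; blue cheeks with two small wheels (52 mm across) at y +-66 to 86 mm.
- hopper_axle (a point): Middle of the hopper's axle, 105 mm above the cart top, on the fixed stand, axes those of the stand. The hopper turns about this y axis: the handle side (-x) rises, the spout (+x) sinks.
- hopper_spout (a point): Middle of the front edge of the hopper's floor, at rest 60 mm ahead of the axle and 20 mm above it. The hopper is a yellow open-fronted scoop: inner floor 146 x 90 mm, level at the start; rear wall 88 mm behind the axle, its top 77 mm above the axle; side walls to 67 mm above the axle, outside at y +-51 mm.
- hopper_bar (a point): Middle of the hopper's handle: round black cross bar, 14 mm thick, along the axle direction, on two 12 mm steel arms with 72 mm free between them for the fingers. At rest it lies 170 mm behind the axle and 30 mm above it, 135 mm over the cart top; 73 mm clear to the rear wall. It moves and turns with the hopper.
- hopper (a joint): Tipping angle of the hopper: 0 = level on its rests, grows as the handle is lifted, stop at 1.05 rad. Lifting takes less than about 6 N at the handle; the hopper falls back by itself if let go. The parts slide out somewhere between 0.4 rad and the stop.
- tray_spot (a point): Centre of the place with yellow corner marks on the cart top under the spout, 100 mm ahead of the axle, z = 0, axes those of the stand. The tray's centre belongs here, tray x along this x, its grip towards +y.
- tray_floor (a point): Centre of the inner floor of the loose aluminium catch tray, 3 mm above the tray's underside. Tray 150 mm (its x) by 130 mm (its y) by 30 mm high, walls 3 mm, 0.6 kg; it may be slid along the cart top or carried. Its grip stands outside its +y wall. z up.
- tray_grip (a point): Grip of the tray: an upright black block, 44 mm (tray x) by 16 mm (tray y), top 58 mm above the tray's underside. This point is its middle, 76 mm from the tray's centre along tray y, 40 mm above the underside. Axes as the tray's. Pinch it across tray y: its inner face is 3 mm outside the tray wall, which ends 28 mm below the grip's top.
- alu_block_mid (a point): Centre of a bright aluminium block, 32 x 52 x 24 mm, lying in the hopper at the start.
- gauge_block_mid (a point): Centre of a grey steel block, 30 x 36 x 12 mm, lying in the hopper at the start.
- wing_grip (a point): Grip point of the red wing screw, on its axis, on the blue clamp block at the stand's robot side. z points out along the axis, leaning 35 degrees from vertical towards stand -x (the handle side). x runs along the wing bar: 50 mm long, 10 mm thick (y), top 10 mm outside this point, underside 14 mm inside it, the clamp block 38 mm inside it. Pinch it across y, tool along the axis.
- wing (a joint): Turn of the wing screw, clockwise positive seen from outside (looking at the red wing): starts loose at 0.1 to 0.6 rad, stops tight at 1.6 rad. At 0 the bar would point straight up the slope, at the stop it lies level, along stand y. Light friction (about 0.04 N m); it stays where left and does not move along its axis.
- bushing: Bystander: dark steel bushing, 37 mm across, 42 mm high, origin under its centre.
- nut_black: Bystander: black hexagon nut, 33 x 38 x 20 mm, origin under its centre.
Not all that is in view belongs to the job. What is shaped like the part that bears gauge_block_mid but orange or pink is not meant.

How it is judged:
By the outcome, as a careful person would: the job done as asked, in the order asked, and still so for the second after the job is handed in, with the robot touching nothing.
It also fails if it takes over 72 s, if anything falls off the work surface, if the arm or the gripper's body presses on something with over 40 N, if the wrist force passes 120 N, or if a joint passes its speed limit or range.

## Working session

There is one attempt and no reset: what is moved stays moved. The work goes in short steps, Python scripts to look and compute and a tool call to move; the robot and the scene stay as the last step left them, time stands still between calls to the robot, and variables do not carry over. Pictures are saved under pics/ and viewed, at most 10 in all, crops included, and the job is handed in when it is done.

Besides the shell and the picture viewer there is one more tool, called after "Request:" as a command line: name --argument value ..., lists and objects as JSON in quotes. drive_tool: Moves the arm, as the interface text tells. Its arguments: {"type":"object","properties":{"steps":{"type":"array"}},"required":["steps"]}

```bash
ls; mkdir -p pics
python3 - <<'E'
from station import r
import cv2
for n in ("scene","top"):
    cv2.imwrite(f"pics/{n}0.png",r.capture(n))
    p=r.camera_params(n);print(n,p)
s=r.sense();print(s)
E
```

```text
pics
scene {'camera_matrix': array([[437.55629996,   0.        , 285.55976089],
       [  0.        , 437.55629996, 209.31053949],
       [  0.        ,   0.        ,   1.        ]]), 'k1': 0.015060558550641328, 'extrinsics': array([[ 0.47996249, -0.87728733,  0.00171938, -0.23370506],
       [-0.39866767, -0.21985542, -0.89035256,  0.31966289],
       [ 0.78147303,  0.42665037, -0.45526845,  0.59086049],
       [ 0.        ,  0.        ,  0.        ,  1.        ]])}
top {'camera_matrix': array([[486.66369946,   0.        , 278.38470168],
       [  0.        , 486.66369946, 213.26382638],
       [  0.        ,   0.        ,   1.        ]]), 'k1': -0.021094455439579617, 'extrinsics': array([[ 0.01506315, -0.9998107 ,  0.01231518,  0.01567621],
       [-0.98523324, -0.01694215, -0.17037728,  0.53602255],
       [ 0.17055368, -0.0095669 , -0.98530194,  1.24330026],
       [ 0.        ,  0.        ,  0.        ,  1.        ]])}
{'time_s': 0.1, 'joints': array([-5.88088002e+01,  2.20833953e+01,  3.85989762e-01, -2.28729162e-02,
       -6.84125051e+01, -1.48174106e+01]), 'joint_velocities': array([-0.01730986, -0.07729387,  0.16567922,  0.12381624, -0.03808033,
       -0.01467333]), 'effort': array([ 1.06362818e-04, -3.91690028e+01,  1.87935448e+01,  4.23186868e+00,
        1.34679853e-02, -8.11771019e-05]), 'tcp_pos': array([ 0.17605405, -0.5991509 ,  0.24059543]), 'ee_rot': array([[-9.59484486e-01, -2.81760652e-01, -6.75919918e-04],
       [-2.81761432e-01,  9.59482743e-01,  1.83322170e-03],
       [ 1.32003757e-04,  1.94939594e-03, -9.99998091e-01]]), 'wrist_force': array([-0.32594533, -0.47773896, -0.83337951]), 'moment': array([ 0.0183688 , -0.00678301, -0.00702695]), 'gripper_force': 0.0, 'gripper_width': 1.0025507947723902}
```

View pics/scene0.png

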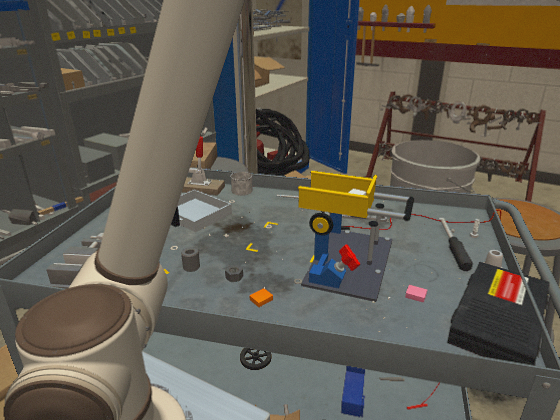

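View pics/top0.png

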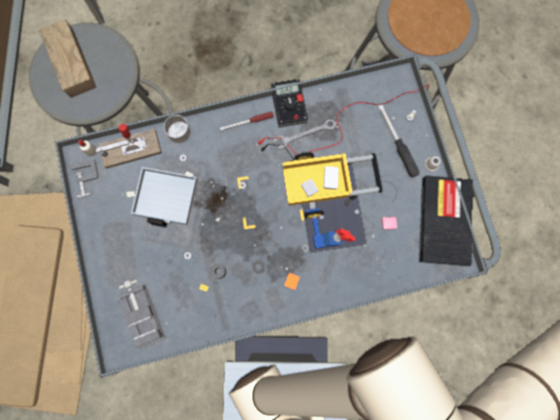

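The top view shows the tray at (163,196) with its grip at (157,221), visible yellow corner marks at (243,183) and (249,224), the hopper at (318,180) with its bar at (378,172), and the red wing at (346,235). The possible mix-ups are the orange block (292,282) and pink block (390,223), which are decoys. The bushing and nut are at (190,260) and (234,273) in the scene view. The other tray-like or handle-like things are a black box at (448,220) and the multimeter at (290,103). I choose the tray at (163,196) because it is aluminium with a black upright grip, and I'll check that in a crop.

```bash
cat > h.py <<'E'
import numpy as np, cv2
from station import r
def proj(n,P,p=None):
    p=p or r.camera_params(n);K=p["camera_matrix"];E=p["extrinsics"]
    c=np.atleast_2d(P)@E[:3,:3].T+E[:3,3];s=c[:,:2]/c[:,2:]
    s=s*(1+p["k1"]*(s**2).sum(1,keepdims=True))
    return s@K[:2,:2].T+K[:2,2]
def back(n,uv,z,p=None):
    p=p or r.camera_params(n);K=p["camera_matrix"];E=p["extrinsics"];k=p["k1"]
    d=(np.atleast_2d(uv)-K[:2,2])/K[0,0];s=d.copy()
    for _ in range(10): s=d/(1+k*(s**2).sum(1,keepdims=True))
    R=E[:3,:3];o=-R.T@E[:3,3];w=np.c_[s,np.ones(len(s))]@R
    return o+w*((z-o[2])/w[:,2])[:,None]
def crop(n,x0,y0,w,h,f,name,img=None):
    im=r.capture(n) if img is None else img
    cv2.imwrite("pics/"+name,cv2.resize(im[y0:y0+h,x0:x0+w],None,fx=f,fy=f,interpolation=cv2.INTER_CUBIC))
E
python3 - <<'E'
from h import *
im=cv2.imread("pics/top0.png"); crop("top",125,140,265,120,3,"c1.png",im)
im=cv2.imread("pics/scene0.png"); crop("scene",150,160,270,150,2.9,"c2.png",im)
E
```

```text
(no output)
```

View pics/c1.png

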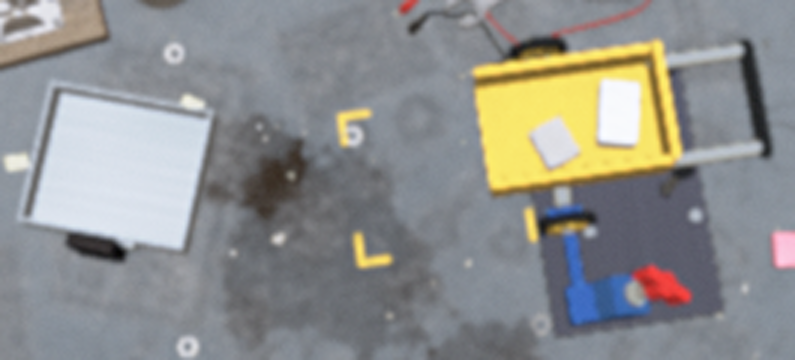

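View pics/c2.png

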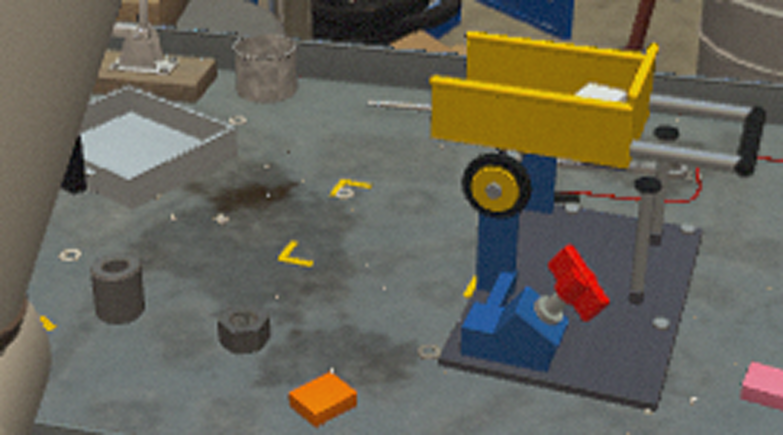

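```bash
cat > fit.py <<'E'
from h import *
from scipy.optimize import least_squares
f1=lambda a:(np.array(a)+.5)/3-.5+[125,140]
f2=lambda a:(np.array(a)+.5)/2.9-.5+[150,160]
def W(q,P):
    c,s=np.cos(q[2]),np.sin(q[2]);P=np.array(P,float)
    return np.c_[q[0]+c*P[:,0]-s*P[:,1],q[1]+s*P[:,0]+c*P[:,1],P[:,2]]
E
python3 - <<'E'
from fit import *
pt,ps=r.camera_params("top"),r.camera_params("scene")
S1=[((722,307),(-.14,.163,.008)),((559,337),(.016,.163,.008)),((757,99),(-.17,0,.138)),((671,103),(-.089,0,.180)),((483,132),(.06,0,.172))]
S2=[((440,362),(.016,.163,.008)),((656,406),(-.14,.163,.008)),((702,232),(-.14,-.083,.008)),((494,190),(0,.086,.105)),((757,140),(-.17,0,.135))]
u1=f1([a for a,_ in S1]);u2=f2([a for a,_ in S2]);P1=[b for _,b in S1];P2=[b for _,b in S2]
fun=lambda q:np.r_[(proj("top",W(q,P1),pt)-u1).ravel(),(proj("scene",W(q,P2),ps)-u2).ravel()]
o=least_squares(fun,[.6,0,1.5],loss="soft_l1");q=o.x;print("stand",q,np.degrees(q[2]));print(fun(q).reshape(-1,2).round(1).tolist())
print("marks far (stand xy):")
m=back("top",f1([(338,115),(362,268)]),0,pt);c,s=np.cos(q[2]),np.sin(q[2]);print(((m[:,:2]-q[:2])@np.array([[c,-s],[s,c]])).round(4))
T=[((52,82),(.075,-.065,.03)),((214,110),(-.075,-.065,.03)),((186,251),(-.075,.065,.03)),((20,219),(.075,.065,.03)),((95,241),(0,.076,.058))]
ut=f1([a for a,_ in T]);PT=[b for _,b in T]
g=lambda q:(proj("top",W(q,PT),pt)-ut).ravel()
o=least_squares(g,[.6,.3,1.5]);t=o.x;print("tray",t,np.degrees(t[2]),g(t).reshape(-1,2).round(1).tolist())
print("grip",W(t,[[0,.076,.04]]),"goal",W(q,[[.1,0,0],[.1,.076,.04]]))
print("bar",W(q,[[-.17,0,.135]]),"axle",q)
np.savez("poses.npz",q=q,t=t)
# wing: ray intersect of wing end midpoint
E
```

```text
stand [ 0.59871614 -0.05225788  1.74001092] 99.69528190285317
[[1.9, 2.1], [-0.6, 0.9], [-0.1, -0.1], [-0.6, -1.0], [0.9, -0.8], [-0.6, -0.8], [1.3, 0.0], [0.6, -1.3], [-0.2, 1.3], [-1.9, 0.3]]
marks far (stand xy):
[[ 0.1818 -0.074 ]
 [ 0.1801  0.0709]]
tray [0.58437618 0.33280312 1.41314701] 80.96735940054813 [[0.3, -0.2], [0.3, -0.2], [-0.1, -0.5], [0.3, 0.5], [-0.7, 0.3]]
grip [[0.50931865 0.3447349  0.04      ]] goal [[0.58187532 0.04631385 0.        ]
 [0.5069608  0.03351483 0.04      ]]
bar [[ 0.62734554 -0.21982983  0.135     ]] axle [ 0.59871614 -0.05225788  1.74001092]
```

```bash
cat > plan.py <<'E'
from fit import *
from scipy.linalg import logm,expm
from scipy.spatial.transform import Rotation as Ro
z_=np.load("poses.npz");q,t=z_["q"],z_["t"]
def frame(y): return np.array([[np.cos(y),-np.sin(y),0],[np.sin(y),np.cos(y),0],[0,0,1]])
def tool(zdir,ydir):
    z=np.array(zdir,float);z/=np.linalg.norm(z);y=np.array(ydir,float);y-=z*(y@z);y/=np.linalg.norm(y)
    return np.c_[np.cross(y,z),y,z]
def plan(p,R,n,s=None):
    if s is None:
        st=r.sense();p0,R0=st["tcp_pos"],st["ee_rot"]
    else: p0,R0=s
    A=np.eye(4);A[:3,:3]=R0;A[:3,3]=p0;B=np.eye(4);B[:3,:3]=R;B[:3,3]=p
    w=Ro.from_matrix(R0.T@R).as_rotvec()/n
    T=np.real(expm(logm(np.linalg.inv(A)@B)/n))
    print(n,"rows: turn",w.round(4),"shift",T[:3,3].round(4),"| straight shift in tool0",(R0.T@(np.array(p)-p0)/n).round(4))
def say():
    s=r.sense();print(s["time_s"],s["tcp_pos"].round(4),s["joints"].round(1),s["wrist_force"].round(1),s["gripper_width"].round(3),s["gripper_force"])
    return s
E
cat > a.py <<'E'
from plan import *
F=frame(t[2]);g=W(t,[[.004,.076,0]])[0]
a=np.radians(20)
R0=tool([0,0,-1],F[:,1]);R1=tool(F@[-np.sin(a),0,-np.cos(a)],F[:,1])
up=g+[0,0,.25];pre=g+[0,0,.11];gr=g+[0,0,.056]
plan(up,R0,27);plan(pre,R1,5,(up,R0));plan(gr,R1,2,(pre,R1))
print(gr,R1)
p=r.camera_params("scene")
for nm,uv in (("bushing",(118,318)),("nut",(245,345))): print(nm,back("scene",f2([uv]),0,p).round(3))
# wing triangulation
from scipy.optimize import least_squares
pt=r.camera_params("top")
u1=f1([(663,284)]);u2=f2([(578,283)])
X=least_squares(lambda X:np.r_[(proj("top",X,pt)-u1).ravel(),(proj("scene",X,p)-u2).ravel()],[.5,-.1,.08]);print("wing",X.x,X.fun,"stand",frame(q[2]).T@(X.x-[q[0],q[1],0]))
E
python3 a.py
```

```text
27 rows: turn [ 0.0001  0.     -0.0418] shift [-0.0361  0.0154 -0.0003] | straight shift in tool0 [-0.0218  0.0302 -0.0003]
5 rows: turn [-0.      0.0698  0.    ] shift [-0.0039  0.      0.0279] | straight shift in tool0 [0.    0.    0.028]
2 rows: turn [0. 0. 0.] shift [-0.0092  0.      0.0254] | straight shift in tool0 [-0.0092 -0.      0.0254]
[0.50994664 0.3486853  0.056     ] [[-1.47529027e-01 -9.87599062e-01 -5.36961747e-02]
 [-9.28039551e-01  1.56997112e-01 -3.37778773e-01]
 [ 3.42020143e-01  2.72883931e-18 -9.39692621e-01]]
bushing [[0.375 0.176 0.   ]]
nut [[0.393 0.073 0.   ]]
wing [ 0.47811734 -0.1485185   0.07506984] [-0.35553894  0.17514116  0.30051035 -0.04431257] stand [-0.07457593  0.13508741  0.07506984]
```

Request:
drive_tool --steps '[0,0,-0.042,-0.036,0.0155,0,1,0,0,-0.042,-0.036,0.0155,0,1,0,0,-0.042,-0.036,0.0155,0,1,0,0,-0.042,-0.036,0.0155,0,1,0,0,-0.042,-0.036,0.0155,0,1,0,0,-0.042,-0.036,0.0155,0,1,0,0,-0.042,-0.036,0.0155,0,1,0,0,-0.042,-0.036,0.0155,0,1,0,0,-0.042,-0.036,0.0155,0,1]'

```text
time_s: 0.85
tcp_pos: [0.4057, -0.332, 0.2412]
ee_rot: [[-0.786, -0.618, -0.001], [-0.618, 0.786, 0.0], [0.0, 0.001, -1.0]]
wrist_force: [0.3, -1.2, -0.1]
gripper_width: 0.999
gripper_force: 0.0
```

Request:
drive_tool --steps '[0,0,-0.042,-0.036,0.0155,0,1,0,0,-0.042,-0.036,0.0155,0,1,0,0,-0.042,-0.036,0.0155,0,1,0,0,-0.042,-0.036,0.0155,0,1,0,0,-0.042,-0.036,0.0155,0,1,0,0,-0.042,-0.036,0.0155,0,1,0,0,-0.042,-0.036,0.0155,0,1,0,0,-0.042,-0.036,0.0155,0,1,0,0,-0.042,-0.036,0.0155,0,1]'

```text
time_s: 1.6
tcp_pos: [0.5193, -0.0003, 0.2412]
ee_rot: [[-0.503, -0.864, -0.001], [-0.864, 0.503, -0.0], [0.0, 0.0, -1.0]]
wrist_force: [0.6, 0.0, 0.4]
gripper_width: 1.0
gripper_force: 0.0
```

Request:
drive_tool --steps '[0,0,-0.042,-0.036,0.0155,0,0.6,0,0,-0.042,-0.036,0.0155,0,0.6,0,0,-0.042,-0.036,0.0155,0,0.6,0,0,-0.042,-0.036,0.0155,0,0.6,0,0,-0.042,-0.036,0.0155,0,0.6,0,0,-0.042,-0.036,0.0155,0,0.6,0,0,-0.042,-0.036,0.0155,0,0.6,0,0,-0.042,-0.036,0.0155,0,0.6,0,0,-0.042,-0.036,0.0155,0,0.6]'

```text
time_s: 2.35
tcp_pos: [0.5027, 0.3498, 0.241]
ee_rot: [[-0.148, -0.989, -0.001], [-0.989, 0.148, -0.001], [0.001, 0.001, -1.0]]
wrist_force: [0.1, 0.0, 0.4]
gripper_width: 0.607
gripper_force: 0.0
```

```bash
cat > b.py <<'E'
exec(open("a.py").read().split("p=r.cam")[0].replace("plan(up,R0,27);plan(pre,R1,5,(up,R0))","say();plan(pre,R1,5)"))
im=r.capture("wrist");s=r.capture("scene")
cv2.imwrite("pics/w1.png",np.hstack([cv2.resize(im,(400,300)),cv2.resize(s,(400,300))]))
pw=r.camera_params("wrist")
PT=[(.075,-.065,.03),(-.075,-.065,.03),(-.075,.065,.03),(.075,.065,.03),(-.022,.068,.058),(.022,.068,.058),(.022,.084,.058),(-.022,.084,.058)]
print((proj("wrist",W(t,PT),pw)*400/560).round(0).tolist())
np.savez("w1.npz",im=im,**{k:pw[k] for k in pw})
E
python3 b.py
```

```text
Traceback (most recent call last):
  File "b.py", line 1, in <module>
    exec(open("a.py").read().split("p=r.cam")[0].replace("plan(up,R0,27);plan(pre,R1,5,(up,R0))","say();plan(pre,R1,5)"))
    ~~~~^^^^^^^^^^^^^^^^^^^^^^^^^^^^^^^^^^^^^^^^^^^^^^^^^^^^^^^^^^^^^^^^^^^^^^^^^^^^^^^^^^^^^^^^^^^^^^^^^^^^^^^^^^^^^^^^^
  File "plan.py", line 18, in say
    s=r.sense();print(s["time_s"],s["tcp_pos"].round(4),s["joints"].round(1),s["wrist_force"].round(1),s["gripper_width"].round(3),s["gripper_force"])
                                                                                                       ^^^^^^^^^^^^^^^^^^^^^^^^
AttributeError: 'float' object has no attribute 'round'
```

```bash
sed -i 's/s\["gripper_width"\].round(3)/round(s["gripper_width"],3)/' plan.py; python3 b.py
```

```text
2.35 [0.5027 0.3498 0.241 ] [ 50.   20.9  -1.4  -0.  -67.8 -58.5] [0.1 0.  0.4] 0.607 0.0
5 rows: turn [-0.0002  0.0697  0.0017] shift [-0.0037 -0.0015  0.0261] | straight shift in tool0 [-0.     -0.0015  0.0262]
2 rows: turn [0. 0. 0.] shift [-0.0092  0.      0.0254] | straight shift in tool0 [-0.0092 -0.      0.0254]
[0.50994664 0.3486853  0.056     ] [[-1.47529027e-01 -9.87599062e-01 -5.36961747e-02]
 [-9.28039551e-01  1.56997112e-01 -3.37778773e-01]
 [ 3.42020143e-01  2.72883931e-18 -9.39692621e-01]]
[[103.0, 179.0], [93.0, 76.0], [188.0, 77.0], [189.0, 180.0], [190.0, 119.0], [190.0, 151.0], [201.0, 151.0], [202.0, 119.0]]
```

View pics/w1.png

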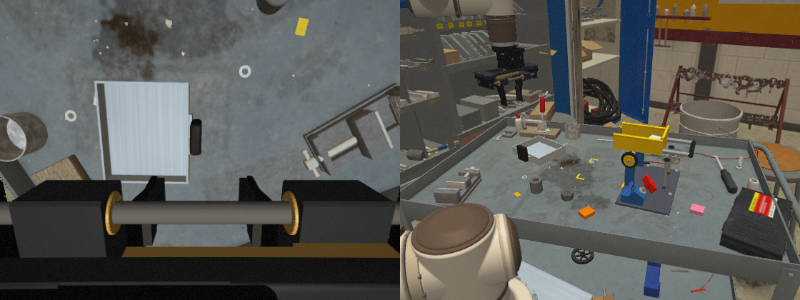

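The wrist view confirms the aluminium tray, with corners at about (96,82), (187,82), (189,182) and (103,183) and its black grip at (196,137). That is within about 3 mm of my estimate, offset along tray x. The gripper body is wide along the closing axis.

Request:
drive_tool --steps '[0,0.07,0.0017,-0.0043,-0.0015,0.026,0.6,0,0.07,0.0017,-0.0043,-0.0015,0.026,0.6,0,0.07,0.0017,-0.0043,-0.0015,0.026,0.6,0,0.07,0.0017,-0.0043,-0.0015,0.026,0.6,0,0.07,0.0017,-0.0043,-0.0015,0.026,0.6,0,0,0,-0.0062,0,0.0169,0.6,0,0,0,-0.0062,0,0.0169,0.6,0,0,0,-0.0062,0,0.0169,0.6,0,0,0,0,0,0,0.6]'

```text
time_s: 3.2
tcp_pos: [0.5095, 0.3477, 0.0521]
ee_rot: [[-0.149, -0.987, -0.059], [-0.925, 0.16, -0.345], [0.35, 0.004, -0.937]]
wrist_force: [0.2, -0.1, -0.9]
gripper_width: 0.596
gripper_force: 0.0
```

Run:
```python
from plan import *
s=say();F=frame(t[2])
g=W(t,[[.007,.076,.056]])[0]
print("err tray axes",F.T@(s["tcp_pos"]-g)); print(s["ee_rot"].round(3))
```

```text
3.2 [0.5095 0.3477 0.0521] [ 53.5  38.9  -6.2  10.1 -63.7 -68.6] [ 0.2 -0.1 -0.9] 0.596 0.0
err tray axes [-0.00409248  0.00031576 -0.00388032]
[[-0.149 -0.987 -0.059]
 [-0.925  0.16  -0.345]
 [ 0.35   0.004 -0.937]]
```

Request:
drive_tool --steps '[0,0,0,-0.0024,0,-0.005,0.6,0,0,0,0,0,0,0,0,0,0,0,0,0,0,0,0,0,0,0,0,0,0,0,0,0,0,0,0,0,0,0,0,0,0,0]'

```text
time_s: 3.7
tcp_pos: [0.5122, 0.3541, 0.0611]
ee_rot: [[-0.15, -0.987, -0.052], [-0.928, 0.159, -0.338], [0.342, -0.002, -0.94]]
wrist_force: [-0.3, 0.0, 0.3]
gripper_width: 0.307
gripper_force: 0.0
```

Request:
drive_tool --steps '[0,0,0,-0.0014,0,0.0038,0.3,0,0,0,0,0,0,0,0,0,0,0,0,0,0,0,0,0,0,0,0,0,0,0,0,0,0,0,0,0,0,0,0,0,0,0]'

```text
time_s: 4.2
tcp_pos: [0.5119, 0.3538, 0.0561]
ee_rot: [[-0.15, -0.987, -0.054], [-0.927, 0.159, -0.339], [0.343, -0.001, -0.939]]
wrist_force: [1.3, -0.7, -0.3]
gripper_width: 0.182
gripper_force: 30.0
```

```bash
cat > c.py <<'E'
from plan import *
s=say()
# measure tray rel. to gripper using wrist + top view: save top crop
crop("top",125,140,265,130,3,"c3.png")
F=frame(t[2]);print("tcp in tray axes",F.T@(s["tcp_pos"]-np.r_[t[:2],0]));print(s["ee_rot"].round(3).tolist())
E
python3 c.py
```

```text
4.2 [0.5119 0.3538 0.0561] [ 53.7  38.9  -5.4  10.1 -64.1 -68.7] [ 1.3 -0.7 -0.3] 0.182 29.982636931235902
tcp in tray axes [0.00932079 0.07481736 0.05605841]
[[-0.15, -0.987, -0.054], [-0.927, 0.159, -0.339], [0.343, -0.001, -0.939]]
```

View pics/c3.png

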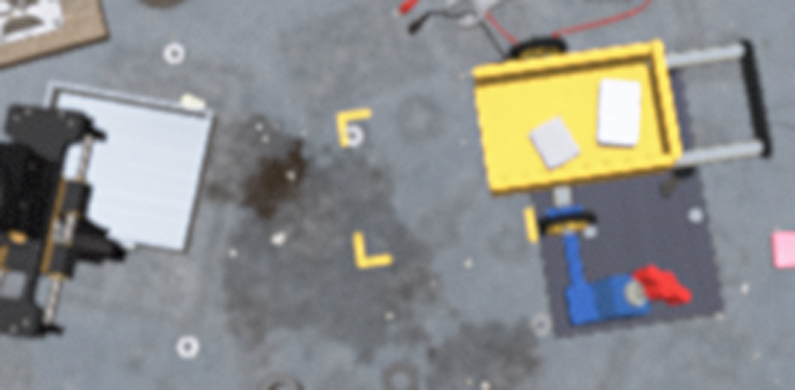

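The tray is held at 15.8 mm with 30 N and did not shift: its corners in the crop are still at (214,110) and (186,250). Next I'll slide it to the marks.

Run:
```python
from plan import *
F=frame(q[2]);a=np.radians(20)
R1=tool(F@[-np.sin(a),0,-np.cos(a)],F[:,1])
plan(W(q,[[.108,.0755,.0572]])[0],R1,20); print(W(q,[[.108,.0755,.0572]])[0])
```

```text
20 rows: turn [ 0.0056 -0.0001 -0.0155] shift [0.0148 0.0002 0.0053] | straight shift in tool0 [ 0.0145 -0.0022  0.0053]
[0.50610639 0.04148477 0.0572    ]
```

Request:
drive_tool --steps '[0.0056,0,-0.0155,0.0148,0.0002,0.0053,0,0.0056,0,-0.0155,0.0148,0.0002,0.0053,0,0.0056,0,-0.0155,0.0148,0.0002,0.0053,0,0.0056,0,-0.0155,0.0148,0.0002,0.0053,0,0.0056,0,-0.0155,0.0148,0.0002,0.0053,0,0.0056,0,-0.0155,0.0148,0.0002,0.0053,0,0.0056,0,-0.0155,0.0148,0.0002,0.0053,0,0.0056,0,-0.0155,0.0148,0.0002,0.0053,0,0.0056,0,-0.0155,0.0148,0.0002,0.0053,0,0.0056,0,-0.0155,0.0148,0.0002,0.0053,0]'

```text
time_s: 5.08
tcp_pos: [0.4962, 0.1972, 0.0566]
ee_rot: [[0.006, -1.0, 0.003], [-0.94, -0.007, -0.342], [0.342, -0.0, -0.94]]
wrist_force: [0.3, 0.7, -5.2]
gripper_width: 0.181
gripper_force: 30.0
```

```bash
cat > d.py <<'E'
from plan import *
import sys
say();F=frame(q[2]);a=np.radians(20)
R1=tool(F@[-np.sin(a),0,-np.cos(a)],F[:,1])
plan(W(q,[[.108,.0755,.0572]])[0],R1,int(sys.argv[1]))
E
python3 d.py 10
```

```text
5.0833 [0.4962 0.1972 0.0566] [ 46.1  29.9 -26.5  18.3 -49.7 -59.5] [ 0.3  0.7 -5.2] 0.181 30.011775552411564
10 rows: turn [ 0.0055 -0.     -0.0153] shift [0.0147 0.0003 0.0053] | straight shift in tool0 [ 0.0147 -0.0009  0.0053]
```

Request:
drive_tool --steps '[0.0055,0,-0.0153,0.0147,0.0003,0.0053,0,0.0055,0,-0.0153,0.0147,0.0003,0.0053,0,0.0055,0,-0.0153,0.0147,0.0003,0.0053,0,0.0055,0,-0.0153,0.0147,0.0003,0.0053,0,0.0055,0,-0.0153,0.0147,0.0003,0.0053,0,0.0055,0,-0.0153,0.0147,0.0003,0.0053,0,0.0055,0,-0.0153,0.0147,0.0003,0.0053,0,0.0055,0,-0.0153,0.0147,0.0003,0.0053,0,0.0055,0,-0.0153,0.0147,0.0003,0.0053,0]'

```text
time_s: 5.83
tcp_pos: [0.5031, 0.0565, 0.0571]
ee_rot: [[0.144, -0.988, 0.051], [-0.928, -0.152, -0.339], [0.343, 0.002, -0.939]]
wrist_force: [0.6, 0.2, -5.0]
gripper_width: 0.177
gripper_force: 30.0
```

```bash
cp d.py e.py
cat >> e.py <<'E'
crop("top",200,150,190,120,3,"c4a.png"); crop("scene",190,150,220,160,2.25,"c4b.png")
a=cv2.imread("pics/c4a.png");b=cv2.imread("pics/c4b.png")[:, :495]
# one montage
h=max(a.shape[0],b.shape[0]);m=np.zeros((a.shape[0]+0,0,3),np.uint8)
wi=r.capture("wrist");cv2.imwrite("pics/w2.png",wi)
w=cv2.resize(wi,(330,248))
M=np.zeros((600,800,3),np.uint8);M[:352,:570]=cv2.resize(a,(570,352)) if a.shape[:2]!=(352,570) else a
M[352:600,:330]=w;b2=cv2.resize(b,(400,248*1));M[352:600,400:800]=b2
cv2.imwrite("pics/m4.png",M)
E
python3 e.py 1
```

```text
5.8333 [0.5031 0.0565 0.0571] [ 33.1  25.  -39.4  30.2 -38.2 -50.3] [ 0.6  0.2 -5. ] 0.177 30.034315803204663
1 rows: turn [ 0.007  -0.001  -0.0147] shift [ 0.0144 -0.0007  0.0051] | straight shift in tool0 [ 0.0144 -0.0007  0.0051]
```

View pics/m4.png

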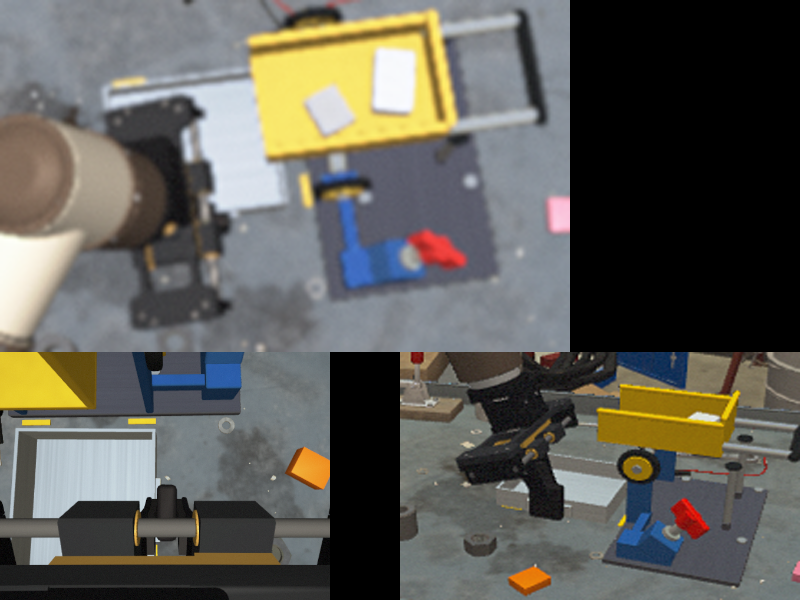

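Run:
```python
from plan import *
im=cv2.imread("pics/w2.png");hsv=cv2.cvtColor(im,cv2.COLOR_BGR2HSV)
m=cv2.inRange(hsv,(20,120,100),(35,255,255));m[:105]=0;m[140:]=0
n,_,st,ce=cv2.connectedComponentsWithStats(m)
for s_ in st[1:]:
    if s_[4]>30: print("yellow",s_)
g=cv2.cvtColor(im,cv2.COLOR_BGR2GRAY)
for x in (90,110,180,250,300,340): print(x,g[98:150,x].tolist())
for y in (145,160,180): print("row",y,g[y,10:44].tolist(),g[y,240:280].tolist())
pw=r.camera_params("wrist");np.savez("w2.npz",**pw)
```

```text
yellow [217 112  48  11 444]
yellow [ 37 114  49  11 466]
90 [83, 83, 82, 80, 81, 81, 79, 79, 76, 59, 42, 36, 51, 114, 125, 124, 123, 124, 122, 123, 123, 125, 126, 125, 125, 124, 127, 127, 129, 130, 125, 173, 197, 198, 197, 198, 153, 98, 86, 86, 85, 87, 87, 85, 85, 84, 86, 88, 84, 116, 169, 193]
110 [83, 83, 84, 81, 84, 85, 82, 78, 74, 56, 42, 35, 65, 107, 120, 122, 119, 124, 124, 123, 125, 130, 129, 133, 132, 131, 129, 125, 123, 119, 116, 168, 199, 198, 199, 198, 160, 102, 86, 89, 86, 85, 87, 85, 87, 88, 87, 88, 86, 114, 167, 189]
180 [82, 84, 85, 83, 83, 84, 84, 75, 63, 43, 35, 52, 82, 93, 91, 91, 91, 88, 88, 86, 87, 87, 87, 93, 92, 95, 102, 110, 112, 113, 115, 152, 190, 201, 200, 200, 179, 124, 89, 91, 85, 87, 87, 88, 89, 88, 87, 88, 87, 99, 154, 201]
250 [38, 38, 28, 36, 38, 59, 77, 67, 47, 36, 59, 101, 123, 124, 168, 205, 207, 202, 204, 203, 202, 204, 202, 175, 113, 121, 120, 120, 119, 119, 118, 139, 176, 200, 198, 198, 191, 148, 86, 88, 86, 84, 84, 86, 88, 89, 85, 84, 87, 85, 142, 203]
300 [79, 81, 82, 80, 80, 80, 70, 55, 37, 44, 92, 124, 125, 127, 123, 124, 124, 123, 126, 125,
[... 791 characters left out ...]
, 118, 118, 120, 121, 121, 122, 122, 125, 125, 126, 171, 193, 193, 192, 192, 163, 107, 71, 76, 73, 75, 75, 73, 73, 74, 73, 71, 76, 75, 72] [206, 206, 203, 202, 202, 202, 203, 205, 206, 206, 202, 201, 196, 198, 203, 202, 202, 203, 198, 199, 200, 198, 196, 158, 76, 80, 104, 119, 118, 117, 112, 113, 113, 115, 113, 114, 110, 113, 114, 115]
row 180 [120, 119, 123, 123, 120, 123, 122, 120, 123, 121, 122, 123, 132, 175, 192, 192, 193, 194, 154, 89, 74, 76, 75, 71, 74, 72, 76, 73, 74, 74, 76, 74, 72, 73] [206, 206, 201, 204, 205, 205, 205, 205, 205, 207, 204, 200, 199, 201, 203, 203, 203, 200, 201, 201, 201, 202, 194, 128, 75, 80, 106, 119, 117, 119, 119, 118, 120, 122, 119, 119, 118, 122, 122, 123]
```

Run:
```python
from plan import *
pw=dict(np.load("w2.npz"))
b=lambda uv,z:back("wrist",uv,z,pw)
c,s=np.cos(q[2]),np.sin(q[2])
def st(X): return ((X[:,:2]-q[:2])@np.array([[c,-s],[s,c]]))*1000
print("plate edge top",st(b([(90,106.7),(340,103.5)],.008)).round(1).tolist(), "bot",st(b([(90,110.5),(340,107)],0)).round(1).tolist())
print("marks: Lout back, L front, R out back, R front",st(b([(36.5,114),(60,125),(265.5,112),(240,123)],0)).round(1).tolist())
print("rim -x edge",st(b([(90,128.7),(250,129.5)],.03)).round(1).tolist())
print("rim left",st(b([(24.6,145),(22.6,180)],.03)).round(1).tolist(),"right",st(b([(263.5,145),(263.2,180)],.03)).round(1).tolist())
s0=r.sense();print("tcp",st(s0["tcp_pos"][None]).round(1),np.degrees(np.arctan2(*s0["ee_rot"][:2,1][::-1]))-np.degrees(q[2])-90, s0["tcp_pos"])
```

```text
plate edge top [[18.0, -40.1], [18.7, 114.2]] bot [[17.2, -44.5], [17.7, 115.6]]
marks: Lout back, L front, R out back, R front [[19.0, -78.3], [26.4, -63.3], [20.1, 67.7], [27.0, 51.2]]
rim -x edge [[39.5, -27.5], [41.4, 60.2]]
rim left [[48.0, -62.6], [67.3, -62.9]] right [[50.3, 67.5], [69.7, 67.1]]
tcp [[122.6  76.6]] -361.1452541708047 [0.50256312 0.05568478 0.05718067]
```

Run:
```python
from plan import *
c,s=np.cos(q[2]),np.sin(q[2])
def st(X): return (((X[:,:2]-q[:2])@np.array([[c,-s],[s,c]]))*1000).round(1).tolist()
for n in("top","scene"):
    im=cv2.imread(f"pics/{n}0.png");hsv=cv2.cvtColor(im,cv2.COLOR_BGR2HSV)
    m=cv2.inRange(hsv,(18,90,90),(36,255,255))
    k,l,S,ce=cv2.connectedComponentsWithStats(m)
    p=r.camera_params(n)
    for i in range(1,k):
        if 8<S[i,4]<200:
            ys,xs=np.nonzero(l==i);X=np.array(st(back(n,np.c_[xs,ys].astype(float),0,p)))
            if abs(X).max()<250: print(n,S[i],"x",X[:,0].min(),X[:,0].max(),"y",X[:,1].min(),X[:,1].max(),"mean",X.mean(0).round(1))
```

```text
top [237 177  11  12  48] x 154.8 183.5 y -75.7 -45.2 mean [173.4 -65.2]
top [300 210   5  11  37] x 15.5 25.5 y 41.5 69.8 mean [21.  55.4]
top [307 214  14   4  34] x -28.4 8.3 y 57.1 65.5 mean [-9.8 61.4]
top [243 218  13  11  65] x 152.9 184.8 y 39.8 70.5 mean [173.6  59.5]
scene [313 217  16  16 183] x 24.0 71.0 y -148.6 -68.1 mean [  46.6 -107.8]
scene [264 222  14   6  34] x 153.8 183.8 y -78.3 -46.4 mean [172.4 -67.8]
scene [246 243  12   9  46] x 153.5 184.4 y 36.4 68.6 mean [173.1  57.3]
scene [310 255   4   8  21] x 19.1 25.8 y 39.0 68.9 mean [22.8 56.2]
```

```bash
python3 - <<'E'
from plan import *
p=W(q,[[.0013,-.005,0]])[0];np.savez("poses.npz",q=[p[0],p[1],q[2]-np.radians(.35)],t=t)
E
sed -i 's/\.108,.0755,.0572/.1071,.0757,.0562/' d.py; python3 d.py 3
```

```text
5.9833 [0.5026 0.0557 0.0572] [ 33.1  25.  -39.4  30.2 -38.3 -50.4] [ 0.3 -0.1 -6.1] 0.179 30.037666010284738
3 rows: turn [ 0.0023 -0.0006 -0.0041] shift [ 0.0042 -0.0023  0.0019] | straight shift in tool0 [ 0.0041 -0.0023  0.0019]
```

Request:
drive_tool --steps '[0.0023,0,-0.0041,0.0042,-0.0023,0.0019,0,0.0023,0,-0.0041,0.0042,-0.0023,0.0019,0,0.0023,0,-0.0041,0.0042,-0.0023,0.0019,0,0,0,0,0,0,0,0,0,0,0,0,0,0,0]'

```text
time_s: 6.4
tcp_pos: [0.5129, 0.0447, 0.0566]
ee_rot: [[0.154, -0.986, 0.059], [-0.927, -0.165, -0.338], [0.343, -0.002, -0.939]]
wrist_force: [-0.4, 0.2, -6.2]
gripper_width: 0.181
gripper_force: 30.0
```

```bash
cat > w.py <<'E'
from plan import *
im=r.capture("wrist");pw=r.camera_params("wrist");cv2.imwrite("pics/w3.png",im)
hsv=cv2.cvtColor(im,cv2.COLOR_BGR2HSV);g=cv2.cvtColor(im,cv2.COLOR_BGR2GRAY).astype(int)
m=cv2.inRange(hsv,(20,120,100),(35,255,255))
k,l,S,ce=cv2.connectedComponentsWithStats(m)
c,s=np.cos(q[2]),np.sin(q[2])
def st(uv,z): return (((back("wrist",np.array(uv,float),z,pw)[:,:2]-q[:2])@np.array([[c,-s],[s,c]]))*1000).round(1).tolist()
for i in range(1,k):
    if 100<S[i,4]<1500:
        x,y,w,h,a=S[i];print("yel",S[i],st([(x-.5,y),(x+w-.5,y)],0))
for x in (70,110,150,200,240):
    d=np.diff(g[100:170,x]);print(x,[(100+i,int(d[i])) for i in np.argsort(-abs(d))[:6]])
for y in (150,170,190):
    d=np.diff(g[y]);print(y,[(int(i),int(d[i])) for i in np.sort(np.argsort(-abs(d[:300]))[:10])])
E
python3 d.py 1; python3 w.py
```

```text
6.4 [0.5129 0.0447 0.0566] [ 31.2  25.2 -39.4  31.8 -37.4 -49.2] [-0.4  0.2 -6.2] 0.181 30.04526695882305
1 rows: turn [-0.0029 -0.0012  0.0014] shift [0.0009 0.0018 0.0008] | straight shift in tool0 [0.0009 0.0018 0.0008]
yel [310   0   7  35 136] [[-69.1, 90.9], [-69.1, 95.5]]
yel [236 129  47  10 215] [[17.5, 43.4], [17.5, 73.4]]
yel [408 343  22  17 106] [[149.9, 149.4], [149.8, 162.6]]
70 [(np.int64(147), 69), (np.int64(133), 54), (np.int64(130), -38), (np.int64(131), -38), (np.int64(135), -37), (np.int64(148), 33)]
110 [(np.int64(147), 66), (np.int64(133), 52), (np.int64(135), -47), (np.int64(131), -44), (np.int64(148), 40), (np.int64(130), -34)]
150 [(np.int64(148), 55), (np.int64(135), -49), (np.int64(131), -47), (np.int64(147), 45), (np.int64(133), 44), (np.int64(130), -29)]
200 [(np.int64(135), -80), (np.int64(148), 56), (np.int64(129), 54), (np.int64(147), 38), (np.int64(134), -32), (np.int64(124), 30)]
240 [(np.int64(135), -83), (np.int64(148), 59), (np.int64(124), 44), (np.int64(125), 41), (np.int64(147), 41), (np.int64(128), 40)]
150 [(4, -53), (21, 81), (24, 52), (29, -31), (30, -56), (31, -32), (62, 56), (63, 52), (262, -64), (263, -50)]
170 [(12, 69), (14, -32), (15, -42), (23, 41), (28, -37), (29, -65), (61, 68), (62, 39), (262, -90), (263, -26)]
190 [(14, 67), (16, -47), (17, -44), (22, 38), (27, -48), (28, -73), (60, 83), (61, 27), (262, -90), (265, 28)]
```

Run:
```python
import cv2
im=cv2.imread("pics/w3.png");cv2.imwrite("pics/w3c.png",cv2.resize(im[60:260,:400],None,fx=2,fy=2,interpolation=cv2.INTER_CUBIC))
```

```text
(no output)
```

View pics/w3c.png

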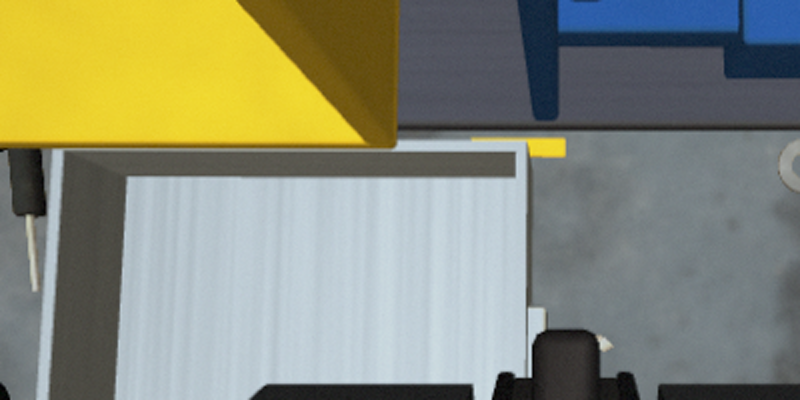

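The crop shows the tray's right rim corner at (528,142), the near-right mark ending at (566,147), the plate edge at row 128 and the spout edge at row 147.

```bash
cat > w2.py <<'E'
exec(open("w.py").read().split("im=r.cap")[0])
pw=r.camera_params("wrist");c,s=np.cos(q[2]),np.sin(q[2])
def st(uv,z): return (((back("wrist",np.array(uv,float),z,pw)[:,:2]-q[:2])@np.array([[c,-s],[s,c]]))*1000).round(1).tolist()
print("mark",st([(283,129),(283,138.5)],0),"rim",st([(205,130.5),(263.5,131)],.03),"right",st([(263,150),(263,190)],.03),"left",st([(25,150),(22.5,190)],.03))
print("plate",st([(210,123.5),(380,125)],.008))
s0=say();print("tcp",(frame(q[2]).T@(s0["tcp_pos"]-[q[0],q[1],0])*1000).round(1),np.degrees(np.arctan2(*s0["ee_rot"][:2,1][::-1]))-np.degrees(q[2])-90)
E
python3 w2.py
```

```text
mark [[17.5, 73.7], [23.7, 73.7]] rim [[28.4, 30.9], [28.6, 63.1]] right [[39.2, 62.9], [61.3, 63.0]] left [[39.7, -66.7], [61.7, -66.7]]
plate [[16.8, 28.8], [17.5, 133.3]]
6.45 [0.5129 0.0448 0.0567] [ 31.2  25.2 -39.4  31.8 -37.4 -49.2] [ 1.  -0.4 -6.1] 0.181 30.050137338148488
tcp [108.4  73.9  56.7] -359.8498776423383
```

Request:
drive_tool --steps '[0,0,0,0.0013,0.0012,0.0007,0,0,0,0,0.0013,0.0013,0.0008,0,0,0,0,-0.0002,0,0.0005,0,0,0,0,0,0,0,0,0,0,0,0,0,0,0]'

```text
time_s: 6.87
tcp_pos: [0.5108, 0.0414, 0.056]
ee_rot: [[0.154, -0.986, 0.059], [-0.927, -0.165, -0.338], [0.343, -0.003, -0.939]]
wrist_force: [-1.3, 0.3, -2.2]
gripper_width: 0.185
gripper_force: 30.0
```

```bash
python3 w2.py|tail -2; sed 's/^im=/im=/' w.py >/dev/null
python3 - <<'E'
from plan import *
im=r.capture("wrist");cv2.imwrite("pics/w4.png",im);g=cv2.cvtColor(im,cv2.COLOR_BGR2GRAY).astype(int)
for x in (210,230): print(x,g[122:142,x].tolist())
print(g[160,250:275].tolist(),g[160,10:40].tolist()); print([int(v) for v in im[133,265:295,0]])
E
```

```text
6.8667 [0.5108 0.0414 0.056 ] [ 31.   25.1 -39.9  32.2 -37.  -49.4] [-1.3  0.3 -2.2] 0.185 29.990752426092513
tcp [105.4  76.5  56. ] -359.85935064174834
210 [88, 85, 83, 81, 68, 47, 40, 101, 172, 205, 205, 204, 191, 149, 89, 88, 88, 89, 90, 89]
230 [84, 83, 84, 82, 67, 49, 38, 106, 180, 200, 203, 202, 192, 149, 88, 88, 87, 90, 88, 91]
[204, 200, 200, 204, 205, 206, 205, 203, 201, 201, 201, 201, 192, 103, 78, 80, 106, 115, 114, 116, 118, 116, 118, 122, 124] [46, 33, 28, 27, 26, 14, 16, 108, 120, 118, 119, 117, 114, 145, 179, 196, 195, 196, 196, 145, 74, 75, 74, 73, 74, 74, 75, 73, 74, 75]
[75, 75, 72, 75, 73, 73, 75, 72, 72, 71, 74, 73, 80, 102, 126, 130, 134, 130, 131, 128, 128, 131, 132, 133, 134, 133, 132, 130, 132, 130]
```

Request:
drive_tool --steps '[0,0,0,0,0,0,0.5,0,0,0,0,0,0,0.5,0,0,0,0,0,0,0.5,0,0,0,0,0,-0.015,0.5,0,0,0,0,0,-0.025,0.5,0,0,0,0,0,-0.035,0.5,0,0,0,0,0,-0.04,0.5,0,0,0,0,0,-0.04,0.5,0,0,0,0,0,-0.04,0.5,0,0,0,0,0,-0.04,0.5]'

```text
time_s: 7.75
tcp_pos: [0.4967, 0.1215, 0.2792]
ee_rot: [[0.154, -0.986, 0.06], [-0.927, -0.165, -0.337], [0.342, -0.004, -0.94]]
wrist_force: [1.3, -0.4, -0.6]
gripper_width: 0.497
gripper_force: 0.0
```

```bash
cat > f.py <<'E'
from plan import *
import sys
F=frame(q[2]);a=np.radians(40)
def bt(deg,off=0,th=0,y=0):  # tool pose at bar for hopper angle th
    b=np.array([-.17,y,.03]);cc,ss=np.cos(th),np.sin(th)
    b=np.array([cc*b[0]+ss*b[2],b[1],-ss*b[0]+cc*b[2]+.105])
    a=np.radians(deg);zd=F@[np.cos(a),0,-np.sin(a)]
    return W(q,[b])[0]-off*zd,tool(zd,F@[np.sin(a),0,np.cos(a)])
if __name__=="__main__":
    say()
    R70=bt(70)[1]
    A=(np.array([.45,-.03,.33]),tool([0,0,-1],F[:,1]+F[:,0]*.8));B=(np.array([.56,-.30,.32]),R70);C=bt(40,.12);D=bt(40,.0)
    plan(*A,8);plan(*B,10,A);plan(*C,8,B);plan(*D,5,C);print(A,B,C,D)
E
python3 f.py
```

```text
7.75 [0.4967 0.1215 0.2792] [ 41.3  11.5 -17.9  17.9 -72.  -39.1] [ 1.3 -0.4 -0.6] 0.497 0.0
8 rows: turn [-0.0152 -0.0418  0.0837] shift [ 0.0209  0.0031 -0.0024] | straight shift in tool0 [0.0188 0.0089 0.0001]
10 rows: turn [-0.0325 -0.0156  0.0887] shift [ 0.0081 -0.029  -0.0038] | straight shift in tool0 [ 0.0182 -0.0228  0.001 ]
8 rows: turn [-0.0654  0.      0.    ] shift [-0.0104 -0.0098  0.0099] | straight shift in tool0 [-0.0104 -0.0072  0.0117]
5 rows: turn [0. 0. 0.] shift [-0.     0.     0.024] | straight shift in tool0 [-0.     0.     0.024]
(array([ 0.45, -0.03,  0.33]), array([[-0.48960353, -0.87194517,  0.        ],
       [-0.87194517,  0.48960353,  0.        ],
       [-0.        ,  0.        , -1.        ]])) (array([ 0.56, -0.3 ,  0.32]), array([[-9.86727690e-01, -1.52590765e-01, -5.55384966e-02],
       [-1.62383701e-01,  9.27220729e-01,  3.37480746e-01],
       [-6.93889390e-18,  3.42020143e-01, -9.39692621e-01]])) (array([ 0.6459582 , -0.30858339,  0.21213451]), array([[-9.86727690e-01, -1.04378231e-01, -1.24393132e-01],
       [-1.62383701e-01,  6.34256333e-01,  7.55877264e-01],
       [ 1.38777878e-17,  7.66044443e-01, -6.42787610e-01]])) (array([ 0.63103102, -0.21787812,  0.135     ]), array([[-9.86727690e-01, -1.04378231e-01, -1.24393132e-01],
       [-1.62383701e-01,  6.34256333e-01,  7.55877264e-01],
       [ 1.38777878e-17,  7.66044443e-01, -6.42787610e-01]]))
```

Request:
drive_tool --steps '[-0.0152,-0.0418,0.0837,0.0209,0.0031,-0.0024,0.5,-0.0152,-0.0418,0.0837,0.0209,0.0031,-0.0024,0.5,-0.0152,-0.0418,0.0837,0.0209,0.0031,-0.0024,0.5,-0.0152,-0.0418,0.0837,0.0209,0.0031,-0.0024,0.5,-0.0152,-0.0418,0.0837,0.0209,0.0031,-0.0024,0.5,-0.0152,-0.0418,0.0837,0.0209,0.0031,-0.0024,0.5,-0.0152,-0.0418,0.0837,0.0209,0.0031,-0.0024,0.5,-0.0152,-0.0418,0.0837,0.0209,0.0031,-0.0024,0.5]'

```text
time_s: 8.42
tcp_pos: [0.4504, -0.0315, 0.3283]
ee_rot: [[-0.493, -0.87, 0.001], [-0.87, 0.493, 0.001], [-0.001, -0.001, -1.0]]
wrist_force: [-0.3, -1.5, -0.1]
gripper_width: 0.5
gripper_force: 0.0
```

Request:
drive_tool --steps '[-0.0325,-0.0156,0.0887,0.008,-0.029,-0.0038,0.5,-0.0325,-0.0156,0.0887,0.008,-0.029,-0.0038,0.5,-0.0325,-0.0156,0.0887,0.008,-0.029,-0.0038,0.5,-0.0325,-0.0156,0.0887,0.008,-0.029,-0.0038,0.5,-0.0325,-0.0156,0.0887,0.008,-0.029,-0.0038,0.5,-0.0325,-0.0156,0.0887,0.008,-0.029,-0.0038,0.5,-0.0325,-0.0156,0.0887,0.008,-0.029,-0.0038,0.5,-0.0325,-0.0156,0.0887,0.008,-0.029,-0.0038,0.5,-0.0325,-0.0156,0.0887,0.008,-0.029,-0.0038,0.5,-0.0325,-0.0156,0.0887,0.008,-0.029,-0.0038,0.5]'

```text
time_s: 9.25
tcp_pos: [0.5619, -0.3023, 0.3176]
ee_rot: [[-0.987, -0.148, -0.055], [-0.158, 0.928, 0.337], [0.002, 0.341, -0.94]]
wrist_force: [0.5, 0.0, 0.4]
gripper_width: 0.5
gripper_force: 0.0
```

```bash
cat > g.py <<'E'
from f import *
import sys
s=say();print(s["ee_rot"].round(2).tolist());plan(*bt(float(sys.argv[1]),float(sys.argv[2]),float(sys.argv[4]) if len(sys.argv)>4 else 0),int(sys.argv[3]))
E
python3 g.py 40 .12 8
python3 - <<'E'
from plan import *
im=r.capture("top");hsv=cv2.cvtColor(im,cv2.COLOR_BGR2HSV)
cv2.imwrite("pics/t5.png",im)
pt=r.camera_params("top")
g=cv2.cvtColor(im,cv2.COLOR_BGR2GRAY)
P=W(q,[(.175,-.065,.03),(.175,.065,.03),(.025,.065,.03),(.182,-.073,0),(.182,.073,0)])
print(proj("top",P,pt).round(1).tolist())
m=cv2.inRange(hsv,(18,90,90),(36,255,255));k,l,S,ce=cv2.connectedComponentsWithStats(m)
print([S[i].tolist() for i in range(1,k) if 8<S[i,4]<200])
E
```

```text
9.25 [ 0.5619 -0.3023  0.3176] [-22.1  28.2  25.  -17.1 -97.2 -59.4] [0.5 0.  0.4] 0.5 0.0
[[-0.99, -0.15, -0.06], [-0.16, 0.93, 0.34], [0.0, 0.34, -0.94]]
8 rows: turn [-0.0655  0.0001 -0.0005] shift [-0.0103 -0.0094  0.0098] | straight shift in tool0 [-0.0103 -0.0068  0.0115]
[[238.8, 176.1], [245.4, 222.9], [300.8, 214.8], [236.7, 176.3], [243.8, 227.8]]
[[237, 178, 3, 11, 20], [301, 210, 4, 11, 32], [308, 214, 13, 4, 31], [243, 218, 13, 11, 61], [200, 284, 8, 7, 42], [12, 404, 9, 2, 9]]
```

Request:
drive_tool --steps '[-0.0655,0,-0.0005,-0.0103,-0.0094,0.0098,0.5,-0.0655,0,-0.0005,-0.0103,-0.0094,0.0098,0.5,-0.0655,0,-0.0005,-0.0103,-0.0094,0.0098,0.5,-0.0655,0,-0.0005,-0.0103,-0.0094,0.0098,0.5,-0.0655,0,-0.0005,-0.0103,-0.0094,0.0098,0.5,-0.0655,0,-0.0005,-0.0103,-0.0094,0.0098,0.5,-0.0655,0,-0.0005,-0.0103,-0.0094,0.0098,0.5,-0.0655,0,-0.0005,-0.0103,-0.0094,0.0098,0.5,0,0,0,0,0,0,0.5]'

```text
time_s: 10.05
tcp_pos: [0.6458, -0.3069, 0.2044]
ee_rot: [[-0.986, -0.099, -0.131], [-0.164, 0.628, 0.761], [0.007, 0.772, -0.636]]
wrist_force: [-1.0, -0.0, -2.3]
gripper_width: 0.499
gripper_force: 0.0
```

```bash
python3 g.py 40 .0 5
python3 - <<'E'
from plan import *
M=np.zeros((600,800,3),np.uint8)
w=r.capture("wrist");cv2.imwrite("pics/w5.png",w);s=r.capture("scene");t5=cv2.imread("pics/t5.png")
M[:300,:400]=cv2.resize(w,(400,300));M[:300,400:]=cv2.resize(s[140:320,230:470],(400,300))
M[300:,:]=cv2.resize(t5[150:255,210:350],(800,600))[:300] if 0 else cv2.resize(t5[155:245,210:390],(800,400))[50:350]
cv2.imwrite("pics/m5.png",M)
pw=r.camera_params("wrist");print((proj("wrist",W(q,[(-.17,0,.135),(-.17,-.05,.135),(-.17,.05,.135)]),pw)*400/560).round(0).tolist())
E
```

```text
10.05 [ 0.6458 -0.3069  0.2044] [ -29.6   50.9   47.8  -42.  -117.1  -60.6] [-1.  -0.  -2.3] 0.499 0.0
[[-0.99, -0.1, -0.13], [-0.16, 0.63, 0.76], [0.01, 0.77, -0.64]]
5 rows: turn [ 0.0018 -0.0011 -0.0009] shift [-0.      0.0008  0.0228] | straight shift in tool0 [-0.0001  0.0008  0.0228]
[[203.0, 153.0], [203.0, 195.0], [203.0, 107.0]]
```

View pics/m5.png

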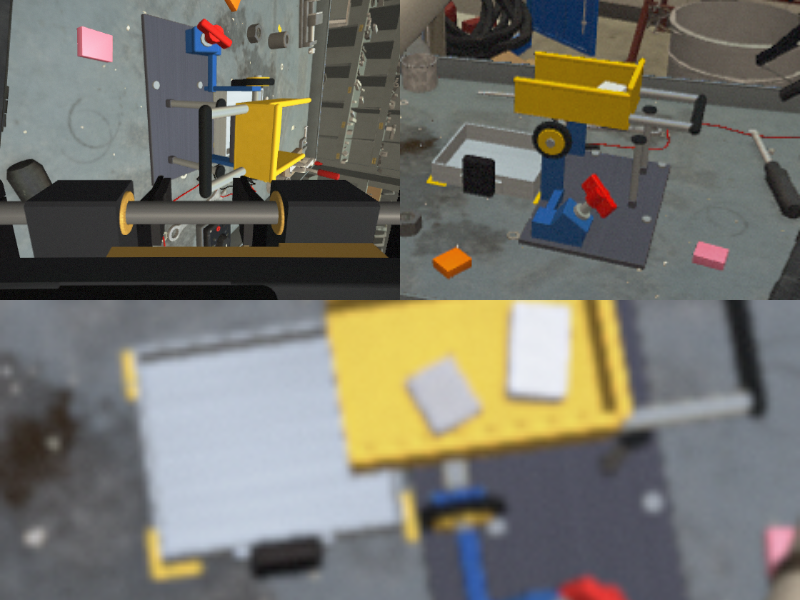

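The bar shows at (205,150) in the wrist view, close to the prediction of (203,153). The tray lies inside the marks, with rim corners at (135,355) and (160,553). Next I'll measure the far gap and move on to the bar.

Run:
```python
from plan import *
im=cv2.imread("pics/t5.png");g=cv2.cvtColor(im,cv2.COLOR_BGR2GRAY).astype(int);pt=r.camera_params("top")
st=lambda uv,z:((W([0,0,-q[2]],np.c_[back("top",np.array(uv,float),z,pt)[:,:2]-q[:2],[0]*len(uv)]))[:,:2]*1000).round(1).tolist()
for v in (195,200,205,210): print(v,g[v,232:252].tolist())
for u in (265,275,285): print(u,"far",g[165:185,u].tolist(),"near",g[212:236,u].tolist())
print("marks far",st([(236.5,183),(242.5,223),(250,228.7)],0))
```

```text
195 [104, 101, 97, 94, 91, 88, 87, 90, 101, 138, 172, 184, 191, 197, 196, 196, 197, 196, 196, 197]
200 [83, 82, 85, 87, 93, 96, 96, 98, 94, 107, 140, 171, 183, 191, 195, 197, 195, 196, 196, 198]
205 [98, 96, 99, 95, 97, 99, 96, 95, 93, 97, 116, 150, 179, 192, 198, 195, 198, 197, 200, 200]
210 [97, 92, 90, 90, 92, 95, 94, 94, 95, 88, 97, 129, 169, 184, 193, 199, 199, 198, 200, 198]
265 far [120, 124, 126, 127, 127, 122, 118, 125, 148, 151, 115, 117, 160, 190, 196, 195, 194, 196, 194, 195] near [204, 204, 204, 203, 204, 206, 205, 202, 186, 167, 168, 155, 111, 83, 85, 90, 94, 93, 89, 88, 88, 88, 87, 94]
275 far [122, 125, 128, 129, 128, 130, 143, 150, 130, 107, 136, 178, 192, 193, 190, 189, 192, 193, 192, 193] near [204, 202, 202, 204, 203, 203, 184, 142, 81, 48, 49, 52, 39, 23, 18, 53, 87, 111, 119, 120, 120, 120, 121, 118]
285 far [146, 98, 91, 119, 165, 193, 200, 202, 203, 202, 201, 200, 196, 199, 204, 207, 204, 195, 180, 177] near [200, 201, 200, 203, 198, 182, 151, 128, 126, 119, 118, 120, 120, 121, 122, 121, 122, 121, 121, 122, 122, 126, 125, 124]
marks far [[185.1, -54.1], [183.8, 59.4], [165.7, 78.0]]
```

Request:
drive_tool --steps '[0.0018,0,-0.0009,0,0.0008,0.0228,0.5,0.0018,0,-0.0009,0,0.0008,0.0228,0.5,0.0018,0,-0.0009,0,0.0008,0.0228,0.5,0.0018,0,-0.0009,0,0.0008,0.0228,0.5,0.0018,0,-0.0009,0,0.0008,0.0228,0.5,0,0,0,0,0,0,0.5]'

```text
time_s: 10.65
tcp_pos: [0.6301, -0.2145, 0.1428]
ee_rot: [[-0.985, -0.115, -0.128], [-0.172, 0.64, 0.749], [-0.004, 0.76, -0.65]]
wrist_force: [0.9, 0.6, -0.7]
gripper_width: 0.501
gripper_force: 0.0
```

```bash
python3 g.py 40 .0 1
```

```text
10.65 [ 0.6301 -0.2145  0.1428] [ -24.    46.5   29.8  -40.4 -102.6  -54.4] [ 0.9  0.6 -0.7] 0.501 0.0
[[-0.99, -0.12, -0.13], [-0.17, 0.64, 0.75], [-0.0, 0.76, -0.65]]
1 rows: turn [-0.01   -0.005   0.0098] shift [-0.0003 -0.0082  0.0024] | straight shift in tool0 [-0.0003 -0.0082  0.0024]
```

Request:
drive_tool --steps '[0,0,0,0,0,0,0.5,0,0,0,0,0,0,0.5]'

```text
time_s: 10.82
tcp_pos: [0.6316, -0.2191, 0.1445]
ee_rot: [[-0.985, -0.117, -0.123], [-0.17, 0.643, 0.746], [-0.008, 0.757, -0.654]]
wrist_force: [1.2, -0.0, 1.0]
gripper_width: 0.501
gripper_force: 0.0
```

```bash
python3 g.py 40 .0 1
```

```text
10.8167 [ 0.6316 -0.2191  0.1445] [ -24.2   46.5   30.3  -40.2 -102.7  -54.5] [ 1.2 -0.   1. ] 0.501 0.0
[[-0.99, -0.12, -0.12], [-0.17, 0.64, 0.75], [-0.01, 0.76, -0.65]]
1 rows: turn [-0.0146 -0.0004  0.0107] shift [ 0.0004 -0.0063  0.0072] | straight shift in tool0 [ 0.0004 -0.0063  0.0072]
```

Request:
drive_tool --steps '[-0.0146,0,0.0107,0,-0.0063,0.0072,0.5,0,0,0,0,0,0,0.4,0,0,0,0,0,0,0.35]'

```text
time_s: 11.07
tcp_pos: [0.6306, -0.2179, 0.1313]
ee_rot: [[-0.987, -0.099, -0.127], [-0.161, 0.631, 0.759], [0.005, 0.769, -0.639]]
wrist_force: [-0.8, -0.8, -0.5]
gripper_width: 0.422
gripper_force: 0.0
```

```bash
python3 g.py 40 .0 1
python3 - <<'E'
from plan import *
w=r.capture("wrist");pw=r.camera_params("wrist")
g=cv2.cvtColor(w,cv2.COLOR_BGR2GRAY).astype(int)
P=proj("wrist",W(q,[(-.17,y,.135) for y in(-.03,0,.02,.03)]),pw);print(P.round(0).tolist())
for p in P: 
    u,v=int(p[0]),int(p[1])
    if 0<=v<420: print(v,g[v,max(0,u-50):u+50:2].tolist())
cv2.imwrite("pics/w6.png",cv2.resize(w,(560,420)))
E
```

```text
11.0667 [ 0.6306 -0.2179  0.1313] [ -24.4   47.6   30.   -40.8 -102.5  -54.5] [-0.8 -0.8 -0.5] 0.422 0.0
[[-0.99, -0.1, -0.13], [-0.16, 0.63, 0.76], [0.01, 0.77, -0.64]]
1 rows: turn [ 0.0051 -0.0018 -0.0051] shift [-0.0005  0.0028 -0.0024] | straight shift in tool0 [-0.0005  0.0028 -0.0024]
[[290.0, 344.0], [290.0, 286.0], [290.0, 244.0], [290.0, 222.0]]
344 [138, 127, 128, 124, 114, 114, 117, 132, 134, 123, 121, 121, 128, 135, 135, 119, 83, 82, 28, 28, 27, 36, 38, 39, 46, 51, 47, 47, 48, 46, 49, 44, 65, 118, 129, 147, 159, 172, 185, 195, 202, 200, 198, 199, 201, 201, 78, 61, 74, 83]
286 [72, 71, 74, 73, 72, 73, 75, 72, 72, 73, 73, 72, 71, 70, 72, 74, 74, 69, 71, 71, 72, 72, 71, 71, 73, 74, 72, 73, 72, 73, 74, 69, 72, 71, 74, 72, 70, 70, 72, 71, 73, 72, 74, 72, 74, 71, 70, 73, 69, 73]
244 [102, 102, 103, 103, 103, 101, 99, 103, 107, 104, 100, 102, 103, 106, 102, 105, 57, 21, 20, 23, 30, 38, 35, 40, 42, 44, 45, 41, 44, 45, 44, 42, 47, 75, 130, 141, 151, 143, 141, 144, 145, 144, 148, 230, 232, 223, 184, 153, 156, 148]
222 [100, 105, 102, 106, 105, 101, 103, 104, 106, 109, 103, 104, 105, 107, 101, 106, 41, 26, 23, 28, 29, 35, 35, 41, 43, 45, 41, 42, 46, 44, 40, 42, 59, 142, 143, 145, 144, 142, 144, 144, 144, 149, 143, 219, 229, 228, 230, 230, 230, 229]
```

Request:
drive_tool --steps '[0,0,-0.005,0,0.0025,0,0.35,0,0,0,0,0,0,0,0,0,0,0,0,0,0,0,0,0,0,0,0,0,0,0,0,0,0,0,0,0,0,0,0,0,0,0]'

```text
time_s: 11.62
tcp_pos: [0.6308, -0.2161, 0.1335]
ee_rot: [[-0.987, -0.105, -0.126], [-0.164, 0.632, 0.758], [0.0, 0.768, -0.64]]
wrist_force: [0.9, -1.6, -2.7]
gripper_width: 0.141
gripper_force: 30.0
```

```bash
cat > k.py <<'E'
from f import *
s=say();print(s["moment"].round(2))
X=frame(q[2]).T@(s["tcp_pos"]-np.r_[q[:2],.105]);rad=np.hypot(X[0],X[2]);th=np.arctan2(X[2],-X[0])-np.arctan2(.03,.17)
zz=frame(q[2]).T@s["ee_rot"][:,2];print("tcp rel axle",X.round(4),"r",rad.round(4),"theta",th.round(3),"tool deg",np.degrees(np.arctan2(-zz[2],zz[0])).round(1))
E
python3 k.py
```

```text
11.6167 [ 0.6308 -0.2161  0.1335] [ -24.3   47.3   29.9  -40.9 -102.4  -54.4] [ 0.9 -1.6 -2.7] 0.141 29.97039556503296
[-2.47 -0.49 -0.12]
tcp rel axle [-1.682e-01 -1.000e-04  2.850e-02] r 0.1706 theta -0.007 tool deg 39.8
```

```bash
cat > row.py <<'E'
from f import *
import sys
s=r.sense();d=float(sys.argv[1]);F=frame(q[2]);C=W(q,[[0,0,.105]])[0]
D=Ro.from_rotvec(F[:,1]*d);p,R=s["tcp_pos"],s["ee_rot"]
print("turn",(R.T@F[:,1]*d).round(4),"shift",(R.T@(C+D.apply(p-C)-p)).round(4),"axle radius vec in tool",(R.T@(p-C)).round(4))
E
python3 row.py 0.04; python3 row.py -0.04
```

```text
turn [0.04 0.   0.  ] shift [-0.      0.006  -0.0033] axle radius vec in tool [ 0.0002 -0.0858 -0.1474]
turn [-0.04 -0.   -0.  ] shift [ 0.     -0.0058  0.0035] axle radius vec in tool [ 0.0002 -0.0858 -0.1474]
```

Request:
drive_tool --steps '[0.02,0,0,0,0.003,-0.0017,0,0.04,0,0,0,0.006,-0.0033,0,0.04,0,0,0,0.006,-0.0033,0,0.04,0,0,0,0.006,-0.0033,0,0.02,0,0,0,0.003,-0.0017,0]'

```text
time_s: 12.03
tcp_pos: [0.6296, -0.2087, 0.1622]
ee_rot: [[-0.986, -0.126, -0.108], [-0.166, 0.746, 0.645], [-0.001, 0.654, -0.756]]
wrist_force: [0.1, -1.7, -2.3]
gripper_width: 0.143
gripper_force: 30.0
```

```bash
python3 k.py
```

```text
12.0333 [ 0.6296 -0.2087  0.1622] [-21.   41.8  26.  -34.6 -96.5 -56.5] [ 0.1 -1.7 -2.3] 0.143 29.983852207660675
[-2.27 -0.39 -0.04]
tcp rel axle [-1.608e-01 -1.000e-04  5.720e-02] r 0.1706 theta 0.167 tool deg 49.1
```

Request:
drive_tool --steps '[0.02,0,0,0,0.003,-0.0017,0,0.04,0,0,0,0.006,-0.0033,0,0.04,0,0,0,0.006,-0.0033,0,0.04,0,0,0,0.006,-0.0033,0,0.04,0,0,0,0.006,-0.0033,0,0.04,0,0,0,0.006,-0.0033,0,0.04,0,0,0,0.006,-0.0033,0,0.04,0,0,0,0.006,-0.0033,0,0.04,0,0,0,0.006,-0.0033,0,0.02,0,0,0,0.003,-0.0017,0]'

```text
time_s: 12.87
tcp_pos: [0.6246, -0.1786, 0.2152]
ee_rot: [[-0.986, -0.156, -0.057], [-0.166, 0.925, 0.343], [-0.001, 0.347, -0.938]]
wrist_force: [0.6, -1.6, -0.8]
gripper_width: 0.143
gripper_force: 30.0
```

```bash
python3 k.py; python3 row.py .03
```

```text
12.8667 [ 0.6246 -0.1786  0.2152] [-10.9  30.7  15.5 -19.2 -82.5 -65.7] [ 0.6 -1.6 -0.8] 0.143 29.99850869178772
[-1.42 -0.42 -0.15]
tcp rel axle [-0.1302 -0.      0.1102] r 0.1706 theta 0.528 tool deg 69.7
turn [0.03   0.0001 0.    ] shift [-0.      0.0045 -0.0024] axle radius vec in tool [ 0.0003 -0.0838 -0.1486]
```

Request:
drive_tool --steps '[0.02,0,0,0,0.003,-0.0017,0,0.04,0,0,0,0.006,-0.0033,0,0.04,0,0,0,0.006,-0.0033,0,0.04,0,0,0,0.006,-0.0033,0,0.04,0,0,0,0.006,-0.0033,0,0.04,0,0,0,0.006,-0.0033,0,0.04,0,0,0,0.006,-0.0033,0,0.04,0,0,0,0.006,-0.0033,0,0.04,0,0,0,0.006,-0.0033,0,0.03,0,0,0,0.0045,-0.0025,0]'

```text
time_s: 13.7
tcp_pos: [0.6167, -0.1309, 0.2546]
ee_rot: [[-0.986, -0.165, 0.003], [-0.165, 0.986, -0.014], [-0.001, -0.014, -1.0]]
wrist_force: [1.5, -1.2, -1.6]
gripper_width: 0.15
gripper_force: 30.0
```

Request:
drive_tool --steps '[0.03,0,0,0,0.0045,-0.0025,0,0.03,0,0,0,0.0045,-0.0025,0,0.02,0,0,0,0.003,-0.0017,0,0,0,0,0,0,0,0,0,0,0,0,0,0,0,0,0,0,0,0,0,0,0,0,0,0,0,0,0]'

```text
time_s: 14.28
tcp_pos: [0.6148, -0.1198, 0.2603]
ee_rot: [[-0.986, -0.163, 0.015], [-0.164, 0.982, -0.091], [-0.0, -0.092, -0.996]]
wrist_force: [1.9, -0.5, -2.0]
gripper_width: 0.139
gripper_force: 30.0
```

```bash
python3 k.py
python3 - <<'E'
from plan import *
s=r.capture("scene");tp=r.capture("top");w=r.capture("wrist");cv2.imwrite("pics/s7.png",s);cv2.imwrite("pics/t7.png",tp)
M=np.zeros((300,800,3),np.uint8)
M[:,:400]=cv2.resize(s[140:320,230:470],(400,300));M[:,400:]=cv2.resize(tp[140:260,220:380],(400,300))
cv2.imwrite("pics/m7.png",M)
E
```

```text
14.2833 [ 0.6148 -0.1198  0.2603] [  6.2  20.7  -1.2   5.7 -67.9 -88.9] [ 1.9 -0.5 -2. ] 0.139 30.0319654494524
[ 0.23 -0.73  0.06]
tcp rel axle [-0.0706  0.      0.1553] r 0.1706 theta 0.97 tool deg 95.3
```

View pics/m7.png

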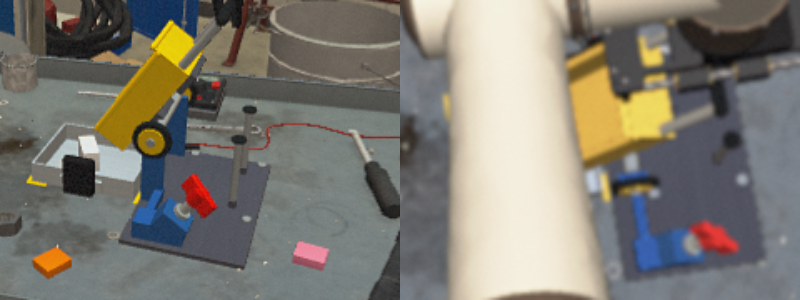

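The scene view shows the bright block in the tray at (88,148). The gauge block can't be seen from here. I'll go near the stop, wait there, and use image numbers from now on because all 10 views are used.

Request:
drive_tool --steps '[0.02,0,0,0,0.003,-0.0017,0,0.03,0,0,0,0.0045,-0.0025,0,0.015,0,0,0,0.0022,-0.0012,0,0,0,0,0,0,0,0,0,0,0,0,0,0,0,0,0,0,0,0,0,0,0,0,0,0,0,0,0,0,0,0,0,0,0,0]'

```text
time_s: 15.1
tcp_pos: [0.6131, -0.1094, 0.2647]
ee_rot: [[-0.986, -0.162, 0.026], [-0.164, 0.974, -0.154], [-0.0, -0.157, -0.988]]
wrist_force: [4.7, 1.0, -5.2]
gripper_width: 0.145
gripper_force: 30.1
```

```bash
python3 k.py; python3 row.py -.04
python3 - <<'E'
from plan import *
s=r.capture("scene");cv2.imwrite("pics/s8.png",s);a=cv2.imread("pics/s7.png")
d=cv2.absdiff(s,a).max(2);d[:150]=0;ys,xs=np.nonzero(d>40);print(len(xs),xs.min() if len(xs) else 0,xs.max() if len(xs) else 0,ys.min() if len(xs) else 0,ys.max() if len(xs) else 0)
ps=r.camera_params("scene")
# tray interior in scene: gray map of inner region
P=proj("scene",W(q,[(.1+x,y,.003) for x in(-.072,.072) for y in(-.062,.062)]),ps);print(P.round(0).tolist())
g=cv2.cvtColor(s,cv2.COLOR_BGR2GRAY)
for v in range(210,258,3): print(v,g[v,248:322:3].tolist())
E
```

```text
15.1 [ 0.6131 -0.1094  0.2647] [  8.9  19.7  -3.8   9.8 -66.6 -93.3] [ 4.7  1.  -5.2] 0.145 30.0849998742342
[ 0.82 -1.19  0.23]
tcp rel axle [-6.000e-02  1.000e-04  1.597e-01] r 0.1706 theta 1.037 tool deg 99.0
turn [-0.04   -0.0001  0.    ] shift [ 0.     -0.0059  0.0035] axle radius vec in tool [ 0.0002 -0.0843 -0.1483]
2017 0 374 150 419
[[323.0, 232.0], [309.0, 258.0], [270.0, 223.0], [251.0, 246.0]]
210 [119, 128, 129, 126, 124, 121, 123, 119, 117, 118, 115, 114, 117, 120, 118, 140, 110, 116, 117, 116, 118, 118, 117, 113, 117]
213 [118, 123, 128, 127, 118, 112, 114, 144, 122, 125, 125, 119, 117, 116, 136, 114, 120, 116, 116, 116, 117, 115, 117, 39, 42]
216 [124, 124, 126, 126, 121, 123, 172, 101, 112, 110, 107, 135, 159, 140, 116, 116, 116, 119, 121, 114, 119, 88, 27, 23, 25]
219 [102, 122, 124, 125, 115, 131, 99, 102, 113, 117, 115, 115, 116, 134, 107, 116, 116, 119, 119, 118, 119, 18, 77, 112, 112]
222 [79, 95, 155, 119, 119, 101, 100, 104, 112, 107, 238, 235, 235, 113, 106, 118, 117, 115, 115, 117, 123, 22, 112, 112, 120]
225 [58, 103, 101, 112, 144, 101, 100, 196, 195, 198,
[... 582 characters left out ...]
 113, 110, 107, 170, 202, 29, 19, 32, 16, 35, 31, 149, 196, 193, 195, 194, 195, 194, 194, 191, 170, 53, 50]
243 [94, 110, 118, 114, 119, 112, 120, 23, 25, 31, 24, 25, 19, 208, 199, 194, 196, 196, 193, 194, 193, 194, 94, 56, 55]
246 [202, 114, 112, 109, 112, 113, 121, 29, 23, 21, 25, 22, 16, 114, 110, 126, 168, 192, 195, 197, 193, 171, 74, 48, 54]
249 [192, 179, 153, 129, 113, 114, 122, 24, 29, 19, 21, 22, 22, 154, 208, 113, 117, 112, 115, 111, 107, 99, 77, 54, 55]
252 [92, 96, 91, 85, 95, 91, 96, 20, 20, 23, 24, 33, 26, 122, 109, 115, 114, 114, 115, 111, 113, 100, 66, 56, 54]
255 [96, 95, 100, 104, 100, 101, 106, 53, 29, 23, 28, 27, 24, 118, 111, 111, 111, 117, 115, 118, 116, 99, 94, 54, 49]
```

Request:
drive_tool --steps '[-0.02,0,0,0,-0.003,0.0017,0,-0.04,0,0,0,-0.0059,0.0034,0,-0.04,0,0,0,-0.0059,0.0034,0,-0.04,0,0,0,-0.0059,0.0034,0,-0.04,0,0,0,-0.0059,0.0034,0,-0.04,0,0,0,-0.0059,0.0034,0,-0.04,0,0,0,-0.0059,0.0034,0,-0.04,0,0,0,-0.0059,0.0034,0,-0.04,0,0,0,-0.0059,0.0034,0,-0.04,0,0,0,-0.0059,0.0034,0]'

```text
time_s: 15.98
tcp_pos: [0.622, -0.1636, 0.2312]
ee_rot: [[-0.986, -0.16, -0.037], [-0.165, 0.961, 0.222], [0.0, 0.225, -0.974]]
wrist_force: [3.9, 2.8, -5.5]
gripper_width: 0.143
gripper_force: 30.1
```

Request:
drive_tool --steps '[-0.04,0,0,0,-0.0059,0.0034,0,-0.04,0,0,0,-0.0059,0.0034,0,-0.04,0,0,0,-0.0059,0.0034,0,-0.04,0,0,0,-0.0059,0.0034,0,-0.04,0,0,0,-0.0059,0.0034,0,-0.04,0,0,0,-0.0059,0.0034,0,-0.04,0,0,0,-0.0059,0.0034,0,-0.02,0,0,0,-0.003,0.0017,0]'

```text
time_s: 16.65
tcp_pos: [0.6274, -0.1958, 0.1908]
ee_rot: [[-0.987, -0.141, -0.083], [-0.163, 0.852, 0.497], [0.001, 0.504, -0.864]]
wrist_force: [4.2, 5.1, -5.7]
gripper_width: 0.141
gripper_force: 30.1
```

```bash
python3 k.py; python3 row.py -.03
cat > v.py <<'E'
from plan import *
tp=r.capture("top");cv2.imwrite("pics/t9.png",tp)
g=cv2.cvtColor(tp,cv2.COLOR_BGR2GRAY);S=cv2.cvtColor(tp,cv2.COLOR_BGR2HSV)[...,1]
t5=cv2.imread("pics/t5.png");g5=cv2.cvtColor(t5,cv2.COLOR_BGR2GRAY)
print("now / before tray+hopper gray, every 3px u 237..355")
for v in range(156,230,3): print(v," ".join("%3d"%x for x in g[v,237:355:3]))
print("sat"); 
for v in range(156,206,4): print(v," ".join("%3d"%x for x in S[v,285:355:3]))
E
python3 v.py
```

```text
16.65 [ 0.6274 -0.1958  0.1908] [-16.3  35.9  21.  -27.  -89.4 -60.6] [ 4.2  5.1 -5.7] 0.141 30.146614909172058
[-0.86 -1.23 -0.63]
tcp rel axle [-0.1477  0.      0.0858] r 0.1708 theta 0.352 tool deg 59.7
turn [-0.03 -0.   -0.  ] shift [-0.     -0.0044  0.0026] axle radius vec in tool [ 0.0003 -0.0843 -0.1485]
now / before tray+hopper gray, every 3px u 237..355
156 124 121 120 119 117 122 122 119 117 114 116 130 126 116 119 119 120 119  90  88  26  50  71  64  73  77 164 194 200 200 182 140 209 136 164 163 172 167 157 139
159 128 124 120 120 115 118 122 119 119 119 118 127 130 124 123 121 116 121 108  50  59 119 151 185 199 198 177 133 103  84  90 116 204 147 153 130  94  67 102 117
162 120 115 117 127 120 116 116 117 114 115 114 119 129 127 124 125 105  97 144 195 199 196 174 127  99  83  92 117 153 187 198 201 202 154 104  69  29  33  92 118
165 115 112 119 115 118 116 120 114 120 119 122 128 127 143 180 203 203 194 170 123  94  85 100 126 164 191 202 204 200 202 202 202 198 168 132  75  51  65  92 117
168 114 110 118 122 120 121 120 122 127 129 125 131 130 180 162 119  90  89 101
[... 3968 characters left out ...]

180 158 154 153 153 152 152 152 153 153 152 154 153 153 153 152 154 155 156 163 113  45  37  35  33
184 150 152 155 154 153 155 154 152 153 152 154 153 155 153 153 152 153 159 158 156  44  40  45  38
188 133 152 153 154 153 153 153 155 153 153 153 153 154 154 153 154 153 157 156 158   9   8   8  17
192  88 153 154 155 153 153 154 153 155 153 153 155 155 154 155 156 153 155 165 115   8   7  13  12
196  29 154 155 153 153 153 153 157 155 157 153 153 157 163 166 168 159 136  87  38  28  37  21  23
200   4 156 156 155 155 154 159 167 168 165 155 122  69  20  23  38  40  43  38  37  36  21  14  12
204 164 167 170 158 111  87  63  17   7  24  11  38  40  40  38  37  33  35  37  41  21  16  44  33
```

Request:
drive_tool --steps '[-0.02,0,0,0,-0.003,0.0017,0,-0.04,0,0,0,-0.0059,0.0034,0,-0.04,0,0,0,-0.0059,0.0034,0,-0.04,0,0,0,-0.0059,0.0034,0,-0.04,0,0,0,-0.0059,0.0034,0,-0.04,0,0,0,-0.0059,0.0034,0,-0.03,0,0,0,-0.0044,0.0026,0,-0.03,0,0,0,-0.0044,0.0026,0,-0.02,0,0,0,-0.003,0.0017,0,-0.01,0,0,0,-0.0015,0.0009,0]'

```text
time_s: 17.53
tcp_pos: [0.6305, -0.2145, 0.1423]
ee_rot: [[-0.986, -0.109, -0.123], [-0.165, 0.66, 0.733], [0.001, 0.744, -0.669]]
wrist_force: [2.1, 6.3, -5.0]
gripper_width: 0.147
gripper_force: 30.2
```

```bash
python3 k.py
```

```text
17.5333 [ 0.6305 -0.2145  0.1423] [ -23.6   45.9   29.1  -39.4 -101.3  -55. ] [ 2.1  6.3 -5. ] 0.147 30.165235474705696
[-1.53 -0.98 -0.8 ]
tcp rel axle [-0.1666  0.      0.0373] r 0.1707 theta 0.046 tool deg 42.0
```

Request:
drive_tool --steps '[-0.01,0,0,0,-0.0015,0.0009,0,-0.01,0,0,0,-0.0015,0.0009,0,-0.01,0,0,0,-0.0015,0.0009,0,-0.01,0,0,0,-0.0015,0.0009,0,0,0,0,0,0,0,0,0,0,0,0,0,0,0,0,0,0,0,0,0,0]'

```text
time_s: 18.12
tcp_pos: [0.6307, -0.2157, 0.1366]
ee_rot: [[-0.986, -0.105, -0.128], [-0.166, 0.631, 0.758], [0.001, 0.768, -0.64]]
wrist_force: [2.7, 6.1, -5.2]
gripper_width: 0.145
gripper_force: 30.1
```

```bash
python3 k.py
```

```text
18.1167 [ 0.6307 -0.2157  0.1366] [ -24.3   47.2   30.   -40.9 -102.7  -54.5] [ 2.7  6.1 -5.2] 0.145 30.11458195745945
[-1.69 -0.88 -0.67]
tcp rel axle [-0.1677  0.      0.0316] r 0.1707 theta 0.012 tool deg 39.8
```

Request:
drive_tool --steps '[0,0,0,0,-0.0006,0.0005,0,0,0,0,0,-0.0006,0.0005,0,0,0,0,0,-0.0006,0.0005,0,0,0,0,0,0,0,0,0,0,0,0,0,0,0]'

```text
time_s: 18.53
tcp_pos: [0.6307, -0.216, 0.1347]
ee_rot: [[-0.986, -0.106, -0.127], [-0.165, 0.632, 0.757], [0.0, 0.768, -0.641]]
wrist_force: [2.5, 5.9, -4.3]
gripper_width: 0.144
gripper_force: 30.1
```

```bash
python3 k.py
```

```text
18.5333 [ 0.6307 -0.216   0.1347] [ -24.3   47.3   30.   -40.8 -102.5  -54.4] [ 2.5  5.9 -4.3] 0.144 30.107408836483955
[-1.68 -0.84 -0.72]
tcp rel axle [-0.1681 -0.      0.0297] r 0.1707 theta -0.0 tool deg 39.9
```

Request:
drive_tool --steps '[0,0,0,0,-0.0006,0.0005,0,0,0,0,0,-0.0006,0.0005,0,0,0,0,0,-0.0004,0.0003,0,0,0,0,0,0,0,0,0,0,0,0,0,0,0]'

```text
time_s: 18.95
tcp_pos: [0.6308, -0.2162, 0.1335]
ee_rot: [[-0.986, -0.107, -0.127], [-0.166, 0.632, 0.757], [-0.0, 0.767, -0.641]]
wrist_force: [2.6, 5.0, -1.9]
gripper_width: 0.142
gripper_force: 30.1
```

```bash
python3 k.py; python3 v.py | sed -n '2,20p' | cut -c1-8 | head -1
python3 - <<'E'
from plan import *
a=cv2.imread("pics/t9.png").astype(int);b=cv2.imread("pics/t5.png").astype(int)
# rear wall/bar position shift: compare yellow mask edge
for n,i in(("now",a),("before",b)):
    print(n,[int(x) for x in i[175,330:384,0]][::2])
E
```

```text
18.95 [ 0.6308 -0.2162  0.1335] [ -24.3   47.3   29.9  -40.8 -102.4  -54.3] [ 2.6  5.  -1.9] 0.142 30.087781101465225
[-1.09 -0.69 -0.63]
tcp rel axle [-0.1683 -0.      0.0285] r 0.1707 theta -0.007 tool deg 39.9
156 125 
now [94, 95, 95, 92, 93, 93, 75, 38, 79, 91, 95, 96, 116, 141, 137, 138, 138, 138, 104, 26, 24, 21, 19, 25, 29, 22, 23]
before [242, 243, 243, 244, 155, 88, 74, 40, 78, 89, 91, 97, 115, 137, 136, 134, 135, 137, 136, 136, 134, 135, 91, 31, 39, 106, 129]
```

Request:
drive_tool --steps '[0,0,0,0,0,0,0.3,0,0,0,0,0,0,0.5,0,0,0,0,0,0,0.5,0,0,0,0,0,0,0.5,0,0,0,0,0,-0.01,0.5,0,0,0,0,0,-0.025,0.5,0,0,0,0,0,-0.035,0.5,0,0,0,0,0,-0.035,0.5,0,0,0,0,0,-0.02,0.5]'

```text
time_s: 19.75
tcp_pos: [0.6462, -0.3155, 0.2167]
ee_rot: [[-0.987, -0.107, -0.123], [-0.163, 0.638, 0.752], [-0.002, 0.763, -0.647]]
wrist_force: [0.0, -0.3, 0.5]
gripper_width: 0.497
gripper_force: 0.0
```

```bash
python3 k.py
python3 - <<'E'
from plan import *
im=r.capture("wrist");pw=r.camera_params("wrist");cv2.imwrite("pics/w10.png",im);np.savez("w10.npz",**pw)
hsv=cv2.cvtColor(im,cv2.COLOR_BGR2HSV)
m=cv2.inRange(hsv,(0,170,80),(6,255,255))|cv2.inRange(hsv,(174,170,80),(180,255,255))
k,l,S,ce=cv2.connectedComponentsWithStats(m);print([(S[i].tolist(),ce[i].round(1).tolist()) for i in range(1,k) if S[i,4]>60])
print(proj("wrist",W(q,[(-.0746,.135,.075)]),pw))
E
```

```text
19.75 [ 0.6462 -0.3155  0.2167] [ -30.    50.7   49.4  -41.9 -118.   -60.9] [ 0.  -0.3  0.5] 0.497 0.0
[-1.61 -0.25  0.  ]
tcp rel axle [-0.2688  0.0009  0.1117] r 0.291 theta 0.219 tool deg 40.3
[([277, 30, 47, 40, 916], [299.4, 49.8]), ([444, 236, 30, 14, 247], [459.0, 242.4])]
[[302.41110682  54.81230066]]
```

```bash
cat > wing.py <<'E'
from plan import *
from scipy.optimize import minimize
import sys
F=frame(q[2]);A35=np.radians(35);a=np.array([-np.sin(A35),0,np.cos(A35)]);u=np.array([np.cos(A35),0,np.sin(A35)]);yv=np.array([0,1.,0])
def axes(ph):
    x=np.cos(ph)*u-np.sin(ph)*yv;return x,np.cross(a,x)
def box(X):
    x,y=axes(X[3]);P=[X[:3]+i*.025*x+j*.005*y+k*a for i in(-1,1) for j in(-1,1) for k in(-.014,.010)]
    return W(q,P)
def red(im):
    h=cv2.cvtColor(im,cv2.COLOR_BGR2HSV);return cv2.inRange(h,(0,150,70),(8,255,255))|cv2.inRange(h,(172,150,70),(180,255,255))
K=8
def sil(n,X,pw,roi):
    uv=(proj(n,box(X),pw)-roi[:2]+.5)*K;M=np.zeros((roi[3]*K,roi[2]*K),np.uint8)
    cv2.fillConvexPoly(M,cv2.convexHull(uv.astype(np.float32)).round().astype(np.int32),255)
    return cv2.resize(M,(roi[2],roi[3]),interpolation=cv2.INTER_AREA).astype(float)/255
def fit_wing(views,X0):
    V=[]
    for n,im,pw in views:
        c=proj(n,W(q,[X0[:3]]),pw)[0];h=40;roi=np.array([max(0,int(c[0])-h),max(0,int(c[1])-h),2*h,2*h])
        m=red(im)[roi[1]:roi[1]+2*h,roi[0]:roi[0]+2*h];roi[2:]=m.shape[1],m.shape[0];V.append((n,pw,roi,m/255.))
    f=lambda X:sum(((sil(n,X,pw,roi)-m)**2).sum()/m.sum() for n,pw,roi,m in V)
    best=None
    for ph in (.1,.4,.7):
        S=np.array([X0,*(np.array(X0)+d for d in np.diag([.008,.008,.008,.3]))]);S[:,3]+=ph-X0[3]
        o=minimize(f,S[0],method="Nelder-Mead",options=dict(initial_simplex=S,maxiter=600,xatol=1e-4,fatol=1e-4))
        if best is None or o.fun<best.fun: best=o
    print("fit",best.x.round(4),best.fun,[round(((sil(n,best.x,pw,roi)-m)**2).sum()/m.sum(),3) for n,pw,roi,m in V])
    return best.x
if __name__=="__main__":
    V=[("top",cv2.imread("pics/top0.png"),r.camera_params("top")),("scene",cv2.imread("pics/scene0.png"),r.camera_params("scene")),("wrist",cv2.imread("pics/w10.png"),dict(np.load("w10.npz")))]
    for v in (V,V[:2],V[1:]): X=fit_wing(v,[-.076,.14,.075,.5])
E
python3 wing.py
```

```text
fit [-0.0769  0.1392  0.0745  0.5134] 0.6444559872326117 [np.float64(0.206), np.float64(0.227), np.float64(0.212)]
fit [-0.0771  0.1401  0.0763  0.4849] 0.41898896648374173 [np.float64(0.194), np.float64(0.225)]
fit [-0.0767  0.1391  0.0744  0.5401] 0.43398711786153465 [np.float64(0.224), np.float64(0.21)]
```

```bash
cat > wp.py <<'E'
from wing import *
def wpose(psi,out=0,c=(-.077,.139,.0748),al=0):
    x,y=axes(psi);return W(q,[np.array(c)+out*a+al*x])[0],tool(-(F@a),F@y)
if __name__=="__main__":
    s=say();B=(W(q,[(-.23,.15,.29)])[0],wpose(1.15)[1]);C=wpose(1.15,.12)
    plan(*B,8);plan(*C,7,B);print(B[0],C[0])
E
python3 wp.py
```

```text
19.8 [ 0.6464 -0.3181  0.218 ] [ -30.2   50.7   49.7  -41.8 -118.   -61. ] [-2.5 -0.3  1.8] 0.499 0.0
8 rows: turn [ 0.031   0.0072 -0.0521] shift [ 0.0166  0.0133 -0.0027] | straight shift in tool0 [ 0.0186  0.0102 -0.002 ]
7 rows: turn [0. 0. 0.] shift [-0.0015 -0.0004  0.0206] | straight shift in tool0 [-0.0015 -0.0004  0.0206]
[ 0.49276489 -0.30143933  0.29      ] [ 0.48995093 -0.21659943  0.17309825]
```

Request:
drive_tool --steps '[0.031,0.0072,-0.0521,0.0166,0.0133,-0.0027,0.45,0.031,0.0072,-0.0521,0.0166,0.0133,-0.0027,0.45,0.031,0.0072,-0.0521,0.0166,0.0133,-0.0027,0.45,0.031,0.0072,-0.0521,0.0166,0.0133,-0.0027,0.45,0.031,0.0072,-0.0521,0.0166,0.0133,-0.0027,0.45,0.031,0.0072,-0.0521,0.0166,0.0133,-0.0027,0.45,0.031,0.0072,-0.0521,0.0166,0.0133,-0.0027,0.45,0.031,0.0072,-0.0521,0.0166,0.0133,-0.0027,0.45,0,0,0,0,0,0,0.45,0,0,0,0,0,0,0.45]'

```text
time_s: 20.63
tcp_pos: [0.4926, -0.2962, 0.2882]
ee_rot: [[-0.846, -0.524, -0.098], [-0.479, 0.667, 0.571], [-0.234, 0.529, -0.815]]
wrist_force: [0.0, -0.1, -0.3]
gripper_width: 0.449
gripper_force: 0.0
```

```bash
cat > x.py <<'E'
from wp import *
s=say();im=r.capture("wrist");pw=r.camera_params("wrist");cv2.imwrite("pics/w11.png",im)
sc=r.capture("scene")
plan(*wpose(1.15,.12),6)
X0=[-.077,.139,.0748,.51]
print(proj("wrist",W(q,[X0[:3]]),pw).round(0))
X=fit_wing([("wrist",im,pw)],X0)
X=fit_wing([("wrist",im,pw),("scene",cv2.imread("pics/scene0.png"),r.camera_params("scene"))],X0)
E
python3 x.py
```

```text
20.6333 [ 0.4926 -0.2962  0.2882] [ -29.7   28.9   20.8  -27.5 -104.4  -28.3] [ 0.  -0.1 -0.3] 0.449 0.0
6 rows: turn [ 0.0018 -0.0002  0.    ] shift [-0.0014 -0.0008  0.023 ] | straight shift in tool0 [-0.0014 -0.0009  0.023 ]
[[277. 190.]]
fit [-0.0613  0.1339  0.0557  0.5771] 0.2223161666722657 [np.float64(0.222)]
fit [-0.0763  0.1381  0.0744  0.5921] 0.4653443917956801 [np.float64(0.251), np.float64(0.214)]
```

Request:
drive_tool --steps '[0.0018,0,0,-0.0014,-0.0008,0.023,0.45,0.0018,0,0,-0.0014,-0.0008,0.023,0.45,0.0018,0,0,-0.0014,-0.0008,0.023,0.45,0.0018,0,0,-0.0014,-0.0008,0.023,0.45,0.0018,0,0,-0.0014,-0.0008,0.023,0.45,0.0018,0,0,-0.0014,-0.0008,0.023,0.45,0,0,0,0,0,0,0.45,0,0,0,0,0,0,0.45]'

```text
time_s: 21.4
tcp_pos: [0.4895, -0.2162, 0.1714]
ee_rot: [[-0.846, -0.524, -0.098], [-0.481, 0.67, 0.566], [-0.23, 0.526, -0.819]]
wrist_force: [-0.5, -1.0, 0.5]
gripper_width: 0.449
gripper_force: 0.0
```

```bash
cat > x2.py <<'E'
from wp import *
import sys
s=say();im=r.capture("wrist");pw=r.camera_params("wrist");cv2.imwrite("pics/w12.png",im)
m=red(im);k,l,S,ce=cv2.connectedComponentsWithStats(m);i=1+np.argmax(S[1:,4]);print("red",S[i],ce[i].round(1))
c=[-.0768,.1388,.0747]
x,y=axes(.55)
print("pred top-face centre",proj("wrist",W(q,[np.array(c)+.01*a,np.array(c)]),pw).round(1).tolist())
ys,xs=np.nonzero(l==i);(cx,cy),wh,an=cv2.minAreaRect(np.c_[xs,ys].astype(np.float32));print("rect",cx,cy,wh,an)
# top-face hull for several phi
for ph in(.4,.5,.6,.7):
    xx,yy=axes(ph);print(ph,proj("wrist",W(q,[np.array(c)+.01*a+i_*.025*xx+j*.005*yy for i_,j in((1,1),(1,-1),(-1,-1),(-1,1))]),pw).round(0).tolist())
hu=cv2.approxPolyDP(cv2.convexHull(np.c_[xs,ys]),3,True)[:,0].tolist();print("hull",hu)
plan(*wpose(1.15,float(sys.argv[1]),c),6)
E
python3 x2.py .0
```

```text
21.4 [ 0.4895 -0.2162  0.1714] [-23.6  29.2   4.3 -28.7 -86.7 -25.7] [-0.5 -1.   0.5] 0.449 0.0
red [ 263  186   43   61 1225] [284.2 215.8]
pred top-face centre [[284.5, 218.2], [284.4, 214.7]]
rect 284.12054443359375 216.28416442871094 (65.90945434570312, 27.883188247680664) 70.82099914550781
0.4 [[311.0, 237.0], [302.0, 245.0], [257.0, 199.0], [267.0, 190.0]]
0.5 [[309.0, 239.0], [299.0, 247.0], [259.0, 197.0], [270.0, 189.0]]
0.6 [[307.0, 241.0], [296.0, 248.0], [261.0, 194.0], [273.0, 187.0]]
0.7 [[304.0, 243.0], [293.0, 249.0], [264.0, 192.0], [276.0, 186.0]]
hull [[297, 246], [273, 225], [263, 198], [266, 188], [272, 186], [295, 206], [305, 238]]
6 rows: turn [-0.     -0.0005  0.0001] shift [-0.0001  0.0001  0.02  ] | straight shift in tool0 [-0.0001  0.0001  0.02  ]
```

Request:
drive_tool --steps '[0,0,0,0,0,0.0195,0.45,0,0,0,0,0,0.0195,0.45,0,0,0,0,0,0.0195,0.45,0,0,0,0,0,0.0195,0.45,0,0,0,0,0,0.0195,0.45,0,0,0,0,0,0.0185,0.45,0,0,0,0,0,0,0.45,0,0,0,0,0,0,0.45]'

```text
time_s: 22.12
tcp_pos: [0.4793, -0.1519, 0.0781]
ee_rot: [[-0.845, -0.526, -0.094], [-0.481, 0.672, 0.564], [-0.233, 0.522, -0.82]]
wrist_force: [0.4, -0.3, 0.8]
gripper_width: 0.451
gripper_force: 0.0
```

Run:
```python
from wp import *
s=say();plan(*wpose(1.15,.003,(-.0768,.1388,.0747)),1)
```

```text
22.1167 [ 0.4793 -0.1519  0.0781] [-18.6  32.   -5.9 -31.8 -73.  -22.6] [ 0.4 -0.3  0.8] 0.451 0.0
1 rows: turn [-0.0013 -0.0024  0.0013] shift [-0.0006  0.0007  0.0018] | straight shift in tool0 [-0.0006  0.0007  0.0018]
```

Well placed. Closing, which squeezes the wing into line with the pads.

Request:
drive_tool --steps '[0,0,0,-0.0005,0.0007,0.0018,0.35,0,0,0,0,0,0,0.25,0,0,0,0,0,0,0.15,0,0,0,0,0,0,0,0,0,0,0,0,0,0,0,0,0,0,0,0,0,0,0,0,0,0,0,0]'

```text
time_s: 22.7
tcp_pos: [0.4784, -0.149, 0.0774]
ee_rot: [[-0.845, -0.526, -0.095], [-0.48, 0.671, 0.565], [-0.234, 0.523, -0.82]]
wrist_force: [-0.5, 1.9, 5.4]
gripper_width: 0.121
gripper_force: 29.4
```

```bash
cat > y.py <<'E'
from wp import *
s=say();print("mom",s["moment"].round(2));yt=F.T@s["ee_rot"][:,1];print("psi",np.arctan2(yt@u,yt@yv),"zdot",(F.T@s["ee_rot"][:,2])@-a)
X=F.T@(s["tcp_pos"]-np.r_[q[:2],0]);print("tcp stand",X.round(4),"axis off", (X-np.array([-.0768,.1388,.0747])).round(4))
E
python3 y.py
```

```text
22.7 [ 0.4784 -0.149   0.0774] [-18.4  31.9  -6.2 -32.  -72.8 -22.6] [-0.5  1.9  5.4] 0.121 29.43864592438331
mom [0.06 0.09 0.07]
psi 1.148610235129803 zdot 0.999998648419742
tcp stand [-0.0773  0.1394  0.0774] axis off [-0.0005  0.0006  0.0027]
```

Request:
drive_tool --steps '[0,0,0.05,0,0,0,0,0,0,0.05,0,0,0,0,0,0,0.05,0,0,0,0,0,0,0.05,0,0,0,0,0,0,0.05,0,0,0,0,0,0,0.05,0,0,0,0,0,0,0.05,0,0,0,0,0,0,0.04,0,0,0,0,0,0,0,0,0,0,0]'

```text
time_s: 23.45
tcp_pos: [0.4786, -0.1489, 0.0774]
ee_rot: [[-0.982, -0.164, -0.094], [-0.188, 0.803, 0.565], [-0.017, 0.573, -0.82]]
wrist_force: [-0.6, 1.6, 5.4]
gripper_width: 0.118
gripper_force: 30.0
```

```bash
python3 y.py
```

```text
23.45 [ 0.4786 -0.1489  0.0774] [-18.4  31.9  -6.2 -32.  -72.8 -45. ] [-0.6  1.6  5.4] 0.118 30.00489480793476
mom [ 0.09 -0.07 -0.  ]
psi 1.539833261647901 zdot 0.9999988727881477
tcp stand [-0.0772  0.1392  0.0774] axis off [-0.0004  0.0004  0.0027]
```

Request:
drive_tool --steps '[0,0,0.04,0,0,0,0,0,0,0.03,0,0,0,0,0,0,0.02,0,0,0,0,0,0,0,0,0,0,0,0,0,0,0,0,0,0]'

```text
time_s: 23.87
tcp_pos: [0.4786, -0.1489, 0.0774]
ee_rot: [[-0.993, -0.076, -0.094], [-0.116, 0.817, 0.565], [0.034, 0.572, -0.82]]
wrist_force: [0.0, 1.9, 4.8]
gripper_width: 0.118
gripper_force: 30.0
```

```bash
python3 y.py
```

```text
23.8667 [ 0.4786 -0.1489  0.0774] [-18.4  31.9  -6.2 -32.  -72.8 -50.1] [0.  1.9 4.8] 0.118 30.00056463992223
mom [0.14 0.02 0.06]
psi 1.6285138707036504 zdot 0.9999988786133265
tcp stand [-0.0772  0.1393  0.0774] axis off [-0.0004  0.0005  0.0027]
```

Request:
drive_tool --steps '[0,0,0.03,0,0,0,0,0,0,0.03,0,0,0,0,0,0,0,0,0,0,0,0,0,0,0,0,0,0]'

```text
time_s: 24.2
tcp_pos: [0.4786, -0.149, 0.0774]
ee_rot: [[-0.995, -0.018, -0.095], [-0.069, 0.822, 0.565], [0.068, 0.569, -0.82]]
wrist_force: [0.2, 3.2, 4.8]
gripper_width: 0.122
gripper_force: 30.2
```

```bash
python3 y.py
```

```text
24.2 [ 0.4786 -0.149   0.0774] [-18.4  31.9  -6.2 -32.  -72.8 -53.4] [0.2 3.2 4.8] 0.122 30.16416476253653
mom [ 0.29 -0.12  0.25]
psi 1.6868250572389905 zdot 0.9999984946801072
tcp stand [-0.0772  0.1392  0.0774] axis off [-0.0004  0.0004  0.0027]
```

Request:
drive_tool --steps '[0,0,0,0,0,0,0.4,0,0,0,0,0,0,0.45,0,0,0,0,0,0,0.45,0,0,0,0,0,0,0.45,0,0,0,0,0,-0.015,0.45,0,0,0,0,0,-0.03,0.45,0,0,0,0,0,-0.035,0.45,0,0,0,0,0,-0.035,0.45,0,0,0,0,0,-0.03,0.45,0,0,0,0,0,-0.02,0.45]'

```text
time_s: 25.03
tcp_pos: [0.4946, -0.2447, 0.2144]
ee_rot: [[-0.996, -0.017, -0.091], [-0.065, 0.825, 0.562], [0.066, 0.566, -0.822]]
wrist_force: [1.2, 0.4, -1.2]
gripper_width: 0.451
gripper_force: 0.0
```

```bash
cat > z.py <<'E'
from wp import *
s=say();im=r.capture("wrist");pw=r.camera_params("wrist");cv2.imwrite("pics/w13.png",im)
m=red(im);k,l,S,ce=cv2.connectedComponentsWithStats(m);i=1+np.argmax(S[1:,4]);ys,xs=np.nonzero(l==i)
print("red",S[i],cv2.minAreaRect(np.c_[xs,ys].astype(np.float32)))
c=np.array([-.0768,.1388,.0747])
roi=np.array([S[i][0]-10,S[i][1]-10,S[i][2]+20,S[i][3]+20]);mm=m[roi[1]:roi[1]+roi[3],roi[0]:roi[0]+roi[2]]/255.
o=min(((((sil("wrist",[*(c+d1*u+d2*yv),ph],pw,roi)-mm)**2).sum()/mm.sum(),ph,d1,d2) for ph in np.arange(1.4,1.76,.02) for d1 in(-.002,0,.002) for d2 in(-.002,0,.002)));print("phi",o)
E
python3 z.py
```

```text
25.0333 [ 0.4946 -0.2447  0.2144] [-25.6  28.5   9.8 -27.9 -92.5 -57.7] [ 1.2  0.4 -1.2] 0.451 0.0
red [273 171  24  56 806] ((284.5810852050781, 198.5135040283203), (23.015857696533203, 54.74486541748047), 9.462322235107422)
phi (np.float64(0.3213531539215209), np.float64(1.58), -0.002, -0.002)
```

Run:
```python
from plan import *
t0=cv2.imread("pics/top0.png");print("gauge px",t0[186:190,308:313].mean((0,1)),"alu",t0[181,331])
for n,z in(("top",0),("scene",0)):
    im=r.capture(n);cv2.imwrite(f"pics/{n}14.png",im);p=r.camera_params(n)
    # rectify tray floor (z=.003) to 2 mm grid
    xs=np.arange(-.070,.071,.005);ys=np.arange(-.060,.061,.01)
    print(n,"rows y -60..60, cols x -70..70 (spot frame), gray")
    g=cv2.cvtColor(im,cv2.COLOR_BGR2GRAY);sa=cv2.cvtColor(im,cv2.COLOR_BGR2HSV)[...,1]
    for y in ys:
        uv=proj(n,W(q,[(.099+x,y,.003) for x in xs]),p).round().astype(int)
        print("%4d"%(y*1000)," ".join("%3d%s"%(g[b,a],"*" if sa[b,a]>90 else " ") for a,b in uv))
```

```text
gauge px [228.   222.3  221.55] alu [252 250 249]
top rows y -60..60, cols x -70..70 (spot frame), gray
 -60 208* 207* 208* 208* 208* 168  135  161  156  148  136  161  156  149  138  165  158  151  137  167  160  145  139  166  161  143  129  165  153 
 -49 209* 208* 208* 207* 203* 189  195  198  197  196  196  197  199  198  201  201  202  202  202  205  205  205  203  204  206  203  204  204  197 
 -39 211* 207* 207* 209* 210* 205  197  197  198  199  198  198  198  198  202  200  201  205  204  203  204  204  203  203  203  205  203  202  196 
 -29 210* 210* 210* 210* 201* 184  197  201  200  200  201  202  202  201  204  202  209  241  241  238  228  223  204  203  203  204  204  202  196 
 -19 212* 207* 210* 209* 208* 205  203  203  203  204  204  201  203  204  204  222  241  241  241  242  239  193  193  206  203  203  204  204  199 
  -9 211* 212* 210* 211* 208* 196  202  203  202  202  205  203  203  204  212  237  240  241  242  241  211  190  205  203  205  203  203  201  195 
   0 211* 210* 210* 212* 209* 202  205  205  203  205  206  203  204  219  238  240  241  240  2
[... 2258 characters left out ...]
  185  188  190  186  201   18   19   24   21   24*  24   26   14*  21   30  197  185  179  187  184 
  30 100   99  105  104  105  103  105  109  102  107  105  105  109   24   23   32   21   19*  28   28   21*  24   19   66  104  105  108  104  105 
  40  97  102  106  107  110  107  108  108  107  107  108  162  194   17*  22   20   23   23   18*  31   27   23  112  109  110  109  109  104  109 
  50  89  107  104  109  107  109  104  111  107  101  107  106   18*  30   19   12*  26   18*   8*  22   25   70  106  106  106  104  107  106  107 
  60 108  108  110  107  109  112  109  109  110  103  107   10   17   22   18    9*  22   30   24   31   21  113  109  110  106  114  110  109  108
```

Run:
```python
from plan import *
p=r.camera_params("top");n="top"
A=cv2.imread("pics/t5.png");B=cv2.imread("pics/top14.png")
d=cv2.cvtColor(B,cv2.COLOR_BGR2GRAY).astype(int)-cv2.cvtColor(A,cv2.COLOR_BGR2GRAY)
xs=np.arange(-.085,.09,.005)
for y in np.arange(-.07,.1,.005):
    uv=proj(n,W(q,[(.099+x,y,.003) for x in xs]),p).round().astype(int);print("%4d"%round(y*1000)," ".join("%4d"%d[b,a] for a,b in uv))
g=cv2.cvtColor(B,cv2.COLOR_BGR2HSV)[...,1]
print("hopper sat min",[int(g[v,295:345].min()) for v in range(168,194,4)])
# bystanders unchanged?
S0=cv2.imread("pics/scene0.png");S1=cv2.imread("pics/scene14.png")
dd=cv2.absdiff(S0,S1).max(2)
print("bushing/nut/orange/pink diff px",[(int((dd[a:b,c:e]>40).sum())) for a,b,c,e in((245,275,178,205),(262,284,222,246),(285,308,246,275),(284,302,404,428))])
```

```text
-70    7    4    6    4    5    5    6    5    6    3    5    5    6    5    4    5    4    5    5    8    6    6    5    3    4    4    7    6    2    4    6    6    6    5    3
 -65    5    5    5    3    5    5    3    5    6    4    4    4    1    5    4    3    5    3    5    4    4    2    5    3    3    5    3    5    4    4    4    6    3    6    4
 -60    4    5    6    5    4    7    6    6    6    6    5    5    5    5    6    5    4    5    5    5    5    2    5    6    4    4    6    6    3    4    5    4    6    7    6
 -55    8    4    6    4    5    5    5    3    5    7    6    8    5    5    4    6    9    3    5    8    6    7    6    7    3    6    6    7    6    6    4    9    6    5    6
 -50    4    7    5    7    4    6    4    7    6    8    9    7    8    6    6    7    5    6    6    7    6    6    7    6    8    4    6    8    6    6    6    8    3    6    6
 -45    5    4    7    4    4    4    6    7    8    6    8    4    7    5    5    4    4    6    9    3    8    7    6    5   10    5    8    7    6    8    9    6    7    6    3
 -40    6    5    5  
[... 4414 characters left out ...]
   4   -1    4    3    5    4    3    3    3    6    4    3    2
  85    6    6    3    3    4    5    5    2    4    4    5    6    3    6    1    3    5    3    4    1    2    1    4    2    0    5    1    2    1    5    1    3    6    4    3
  90    4    4    5    5    2    5    4    4    3    6    2    1    2    2    5    5    4    4    6    6    6    3    3    3    4    2    1    2    2    1    3    4    4    5    5
  95    4    3    2    6    2    4    2    5    3    7    3    2    6    3    4    5    5    3    3    7    3    4    3    2    6    3    2    4    3    6    3    2    1    5    1
hopper sat min [151, 150, 149, 149, 150, 150, 150]
bushing/nut/orange/pink diff px [0, 0, 0, 0]
```

```bash
python3 -c "
from station import r
print(r.finish_job())"
```

```text
the job is handed in; nothing more can be done
None
```

I handed the job in after about 25 s: the tray sits on the marks with its grip on the wing-screw side, both parts are in it, the hopper is empty and back on its rests, the wing screw is tight at its stop, and the two loose bystanders I compared (bushing and nut) did not move.

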